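# Make up a bath gift set: fill the jar, load the tray

### The job

Make up the gift set: take the blue scoop by its handle and pour all six bath pearls through the wide funnel into the jar without spilling, then stand the scoop level on its cork mat again. Set the pink bath bomb down, not dropping it, in the empty well of the gift tray so that there is one bath bomb in each well. Do not knock the funnel, and leave the bottles, tub, cups and tin alone.

Things in the scene. Friction and masses are not known exactly. Their poses are not given: they have to be found in the camera images.
- station: Filling station, fixed: a square wooden board 110 x 110 x 12 mm carrying a narrow clear jar (66 mm outside, 60 mm inside diameter, mouth 102 mm above the table) in whose mouth stands a wide white funnel (140 mm across its rim, rim 150 mm above the table, spout 43 mm inside). All on one vertical axis. Origin: centre of the board's underside, on the table.
- funnel_rim (a point): Centre of the funnel's open top, at the height of its rim (150 mm above the table).
- jar_in (a point): Centre of the jar's inner floor, 17 mm above the table; z up.
- scoop: Loose blue open-topped scoop, about 90 g, lying level on the cork mat; mouth towards its -x, handle at +x, z up. Trough x -60 to +58 mm, 50 mm wide inside, walls 39 mm high; floor 3 mm thick, flat, but the last 35 mm before the mouth ramp up 9 mm (15 degrees), so pearls stay in while level and roll out freely when the mouth dips 35 degrees or more. Origin: on the underside, mid-trough.
- scoop_grip (a point): Point to grip on the scoop's handle, an upright fin behind the back wall, 34 mm (scoop x) by 14 mm (scoop y), 88 mm high, to be pinched across y from above. Scoop frame (75, 0, 70) mm: 18 mm below the handle's top, 70 mm above the scoop's underside.
- scoop_mouth (a point): Middle of the scoop's pouring edge: scoop frame (-60, 0, 12.5) mm.
- mat: Cork mat on the table, fixed, 190 x 100 x 4 mm, long side along its x; the scoop lies on it, lengthwise. Origin: centre of its underside.
- pearl1: Bath pearl 1 of 6: a hard ball 18 mm in diameter, 10 g, purple, loose in the scoop at first. Origin: its centre.
- pearl2: Bath pearl 2 of 6: a hard ball 18 mm in diameter, 10 g, pink, loose in the scoop at first. Origin: its centre.
- pearl3: Bath pearl 3 of 6: a hard ball 18 mm in diameter, 10 g, cream, loose in the scoop at first. Origin: its centre.
- pearl4: Bath pearl 4 of 6: a hard ball 18 mm in diameter, 10 g, purple, loose in the scoop at first. Origin: its centre.
- pearl5: Bath pearl 5 of 6: a hard ball 18 mm in diameter, 10 g, pink, loose in the scoop at first. Origin: its centre.
- pearl6: Bath pearl 6 of 6: a hard ball 18 mm in diameter, 10 g, cream, loose in the scoop at first. Origin: its centre.
- gift_tray: Brown gift tray, fixed, 80 (x) x 150 (y) x 26 mm, with two round wells 40 mm wide and 18 mm deep in its top, 76 mm apart along y. Origin: centre of its underside, on the table.
- gift_tray_hole0 (a point): Centre of the mouth of the gift tray's well that already holds the yellow bath bomb, level with the tray's top (26 mm above the table).
- gift_tray_hole1 (a point): Centre of the mouth of the gift tray's empty well, level with the tray's top (26 mm above the table). A bath bomb seated in it rests on the well's edge, its centre about 15 mm above this point.
- bomb_yellow: Yellow bath bomb, already seated in one well of the gift tray, where it must stay: a hard ball 50 mm in diameter. Origin: its centre.
- bomb_pink: Pink bath bomb: a hard ball 50 mm in diameter, about 110 g, resting on a small fixed white ring (46 mm wide, 12 mm high), its centre about 29 mm above the table. Origin: its centre; its axes turn with the ball and mean nothing.
- amber_bottle: Amber bottle with black cap, 56 mm wide, 140 mm high, loose, not part of the job: leave it alone. Origin: centre of its underside.
- dropper_bottle: Small amber dropper bottle, 30 mm wide, 75 mm high, loose, not part of the job: leave it alone. Origin: centre of its underside.
- white_tub: White plastic tub, 64 mm wide, 120 mm high, loose, not part of the job: leave it alone. Origin: centre of its underside.
- cup_stack: Stack of paper cups, 68 mm wide, 106 mm high, loose, not part of the job: leave it alone. Origin: centre of its underside.
- lip_tin: Low round aluminium tin, 60 mm wide, 28 mm high, loose, not part of the job: leave it alone. Origin: centre of its underside.
Not all that is in view belongs to the job. There is more than one size of the mat; the one meant has the size given above.

How it is judged:
On the way, in this order (a step that is already met when the one before it is completed fails the run):
1. The scoop's mouth is held over the funnel (within 70 mm of its axis and above its rim) (horizontal distance between scoop_mouth and funnel_rim below 0.07 m and z of scoop_mouth in the frame of funnel_rim above 0 m).
2. All six pearls are in the jar (horizontal distance between each of pearl1, pearl2, pearl3, pearl4, pearl5, pearl6 and jar_in below 0.03 m and z of each of pearl1, pearl2, pearl3, pearl4, pearl5, pearl6 in the frame of jar_in below 0.075 m), for 0.2 s.
At the end, for the whole second after the job is handed in: All six pearls lie in the jar; the scoop stands level (4.5 degrees) on its mat, origin within 45 mm of its long centre line and 80 mm mouthward to 50 mm handleward of its centre; each well holds one bath bomb, centred within 7 mm and seated (centre under 20 mm above the well mouth); all at rest (all of step 2 and x of scoop in the frame of mat between -0.08 and 0.05 m and y of scoop in the frame of mat between -0.045 and 0.045 m and z of scoop in the frame of mat below 0.01 m and angle between scoop's own z axis and vertical below 0.08 rad and horizontal distance between bomb_yellow and gift_tray_hole0 below 0.007 m and z of bomb_yellow in the frame of gift_tray_hole0 below 0.02 m and horizontal distance between bomb_pink and gift_tray_hole1 below 0.007 m and z of bomb_pink in the frame of gift_tray_hole1 below 0.02 m and linear speed of each of bomb_yellow, bomb_pink, scoop below 0.03 m/s); the robot touches nothing.
It fails at once if A bath bomb is dropped from more than about 3 cm, or thrown (faster than 0.8 m/s while the fingers do not hold it) ((contact force between the fingers and bomb_yellow below 0.05 N and linear speed of bomb_yellow above 0.8 m/s) or (contact force between the fingers and bomb_pink below 0.05 N and linear speed of bomb_pink above 0.8 m/s)).
It fails at once if The robot or the scoop knocks the funnel station with more than 15 N (contact force between station and the arm above 15 N or contact force between station and the fingers above 15 N or contact force between station and scoop above 15 N).
It fails at once if A bottle, the tub, the cup stack or the tin is shifted by more than 30 mm or tipped over (distance of any of amber_bottle, dropper_bottle, white_tub, cup_stack, lip_tin from where it was at the start of the episode above 0.03 m or angle between any of amber_bottle, dropper_bottle, white_tub, cup_stack, lip_tin's own z axis and vertical above 0.5 rad).
It also fails if it takes over 58 s, if anything falls off the work surface, if the arm or the gripper's body presses on something with over 40 N, if the wrist force passes 120 N, or if a joint passes its speed limit or range.

### The arm

A 6-joint arm with a two-finger parallel gripper is mounted at the origin on the work surface. World frame = base frame: x ahead of the robot, y to its left, z up, the work surface at z = 0. Lengths are in m, angles in rad, forces in N, time in s.
With the tool pointing down it reaches from about 0.35 to 0.975 m from the base axis. Payload 4.9 kg.
Tool frame: the origin (TCP) lies on the mounting face of the last link; the fingertips stand 173 mm ahead of it and the grasp point (between the pads) lies 155 mm ahead of it; z points along the fingers, y is the direction in which the jaws open and shut (so a half turn about z gives the same grasp; the last joint's range is limited). The gripper opens to 85 mm and grips with 20 to 120 N. Pads are 22 mm wide; open, the fingers measure 114 mm over their backs; the gripper's body (76 mm by 85 mm) begins 54 mm behind the grasp point. The pads swing forward as they close: fully open they stand 13 mm farther back than shut.
Start: joints at [-1.28, 0.053, 1.613, -0, 1.476, -0.119], TCP at [0.249, -0.573, 0.405] pointing down, gripper open.
Joint ranges: [-3.01, 3.01], [-1.01, 2.22], [0.06, 2.58], [-1.02, 4.17], [0.09, 2.62], [-3.14, 3.14]. Speed limits (rad/s): [2.57, 2.57, 3.14, 3.14, 3.14, 3.14].

### API

Orientations are given as a unit quaternion [w, x, y, z].
In Python, from plant import manip gives the robot as it stands.
- The arm moves only by the tool play_rows, never from a script. Its argument "increments" is a list of rows, each an object with "offset": the shift along the tool's x, y, z in mm, a list of three; "twist": the turn about the tool's z in rad; "grip": the opening, from 0 (shut) to 1 (fully open). In form: [{"offset": [dx, dy, dz], "twist": twist, "grip": grip}, ...]. A call has 1 to 5 rows; each row is the pose to reach, as a shift and turn from the pose commanded when the call began, along the tool's axes at that moment; what a row does not reach only later rows make up. A row lasts 1/12 s, in which the tool goes at most 41.7 mm and 7.16 degrees, less where a joint would pass 70% of its speed; a pose out of reach is approached as far as the arm can. A call with a gripper value outside its range is refused whole. The fingers move at their own pace and stop on an object; the grip force is fixed at half the most. Time passes only in rows, so rows that repeat a pose let the fingers close. It gives the time, the measured TCP pose, the force and the opening at its end, in the units of the state.
- manip.state(): the state, without advancing time (a new reading comes with each control period).
- manip.grab_frame(name): name is "scene" or "top" or "wrist"; returns the picture (480x640x3 uint8, blue, green, red); there is no depth.
- manip.get_calibration(name): a dict with "fx", "fy", "cx", "cy" (pixels), "T" (4x4, takes a point from camera to world coordinates). Camera axes: x right, y down, z forward; pixel columns grow to the right and rows downward; lengths in m; the calibration is good to about 2 mm. A picture is of the moment at which its call begins: read the wrist's pose just before it. get_calibration takes no time and is no camera call; for the wrist camera it gives the pose at the moment of the call.
- manip.job_done(): hands the job in, once; it reports no verdict.
Trained networks look in the newest picture that a camera, given by its name, has taken for a name from the list of things; names that differ only in an ending like _2 or _b are one class to them, and where a whole thing is asked for, a point or a joint stands for the part that bears it (a point fixed in the world has none). Each returns a list of dicts, best first, with "p" (0 to 1); they miss things now and then, are a little off and sometimes report something else, mostly with a low value. They report only what shows in the picture. A call takes as long as a camera call. They do not tell look-alikes from the thing itself.
- manip.boxes_of(query, camera): "xyz" ([x, y, z] in m, in the coordinates of the camera as it stood for that picture, good to about 4 mm: the middle of the surface that is visible of it).
- manip.tip_of(query, camera): "xyz" ([x, y, z] in m, in the coordinates of the camera as it stood for that picture, good to about 4 mm: a listed point, or the origin of a listed thing).
The state is a dict: "time": time; "joint_pos": joint angles; "joint_vel": joint speeds; "joint_efforts": joint torques, N m; "tool_pos": TCP position; "tool_rot": TCP orientation; "contact_force": force on the tool from outside, world axes, zero at the start; "ft_torque": the same for the moment, N m; "gripper_width": opening from 0.0 (shut) to 1.0 (fully open).
Only numpy, scipy, OpenCV 4.12 (cv2) and the standard library are available. Lean on these libraries where they do the work, as an engineer would, in place of code of your own. Each camera call takes 0.05 s, during which the arm holds its last target. There are 200 camera calls.

## Working session

There is one attempt and no reset: what is moved stays moved. The work goes in short steps, Python scripts to look and compute and a tool call to move; the robot and the scene stay as the last step left them, time stands still between calls to the robot, and variables do not carry over. Pictures are saved under pics/ and viewed, about 8 in all and at most 12, crops included, and the job is handed in when it is done.

Besides the shell and the picture viewer there is one more tool, called as a command line: name --argument value ..., lists and objects as JSON in quotes. play_rows: Moves the arm, as the interface text tells. Its arguments: {"type":"object","properties":{"increments":{"type":"array"}},"required":["increments"]}

```bash
ls -la; mkdir -p pics; python3 - <<'E'
from plant import manip
import cv2,numpy as np
print([a for a in dir(manip) if a[0]!='_'])
print(manip.state())
for c in("scene","top"):
    cv2.imwrite(f"pics/{c}0.png",manip.grab_frame(c))
    T=np.array(manip.get_calibration(c)["T"]); print(c,T.round(3).tolist())
    for q in "station funnel_rim jar_in scoop scoop_grip scoop_mouth mat gift_tray gift_tray_hole0 gift_tray_hole1 bomb_yellow bomb_pink amber_bottle dropper_bottle white_tub cup_stack lip_tin".split():
        r=manip.tip_of(q,c)
        print(q,[(round(d["p"],2),(T[:3,:3]@d["xyz"]+T[:3,3]).round(3).tolist()) for d in r[:3]])
E
```

```text
total 12
drwxr-xr-x  3 agent agent 4096 Dec  4 21:33 .
drwxr-xr-x 23 root  root  4096 Dec  4 21:33 ..
drwxr-xr-x  2 agent agent 4096 Dec  4 21:33 pics
['IKError', 'boxes_of', 'get_calibration', 'grab_frame', 'job_done', 'state', 'tip_of']
{'time': 0.0, 'joint_pos': array([-1.27997894e+00,  5.33595358e-02,  1.61427415e+00,  9.15739329e-06,
        1.47602105e+00, -1.18978223e-01]), 'joint_vel': array([ 0.00138183,  0.00093986,  0.0001994 ,  0.00148187, -0.00092873,
        0.0006363 ]), 'joint_efforts': array([ 1.63628611e-03, -3.93694961e+01, -3.70170772e+01, -2.06669046e-05,
        7.14053720e-03,  4.83398452e-06]), 'tool_pos': array([ 0.24895084, -0.57298956,  0.40347286]), 'tool_rot': array([-1.02762984e-03,  9.79081352e-01,  2.03466566e-01, -8.39368608e-05]), 'contact_force': array([ 0.50943609, -0.43179973,  0.14498836]), 'ft_torque': array([ 0.02896356, -0.00271653,  0.02253436]), 'gripper_width': 1.0016672423290707}
scene [[-0.608, 0.473, -0.637, 1.345], [0.794, 0.37, -0.483, 0.666], [0.008, -0.8, -0.6, 0.971], [0.0, 0.0, 0.0, 1.0]]
station [(0.9, [0.537, 0.068, -0.004]), (0.
[... 1698 characters left out ...]
0.316, 0.0])]
gift_tray [(0.69, [0.541, 0.316, 0.0]), (0.66, [0.436, -0.3, 0.029])]
gift_tray_hole0 [(0.81, [0.522, 0.346, 0.032]), (0.8, [0.555, 0.28, 0.027]), (0.71, [0.558, 0.281, 0.044])]
gift_tray_hole1 [(0.81, [0.522, 0.346, 0.032]), (0.8, [0.555, 0.28, 0.027]), (0.71, [0.558, 0.281, 0.044])]
bomb_yellow [(0.76, [0.558, 0.283, 0.043]), (0.29, [0.729, -0.047, -0.002])]
bomb_pink [(0.72, [0.434, -0.302, 0.031])]
amber_bottle [(0.37, [0.356, 0.147, -0.001])]
dropper_bottle [(0.67, [0.681, 0.176, 0.004]), (0.55, [0.492, -0.174, 0.02])]
white_tub [(0.62, [0.69, 0.337, -0.001])]
cup_stack [(0.56, [0.728, -0.048, 0.003])]
lip_tin [(0.66, [0.356, 0.146, -0.002]), (0.63, [0.542, 0.062, 0.153])]
```

View pics/scene0.png

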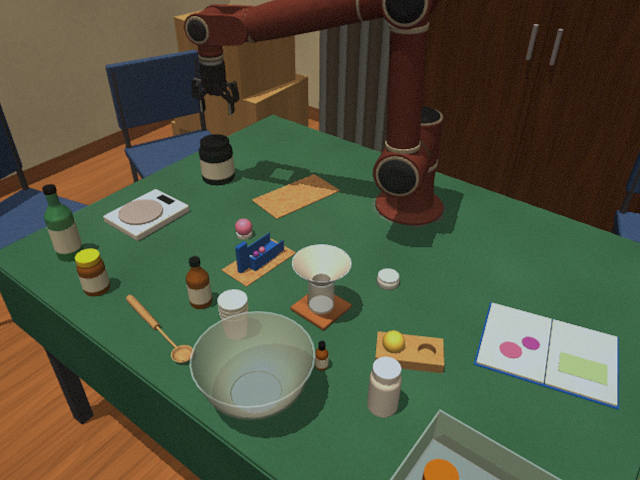

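View pics/top0.png

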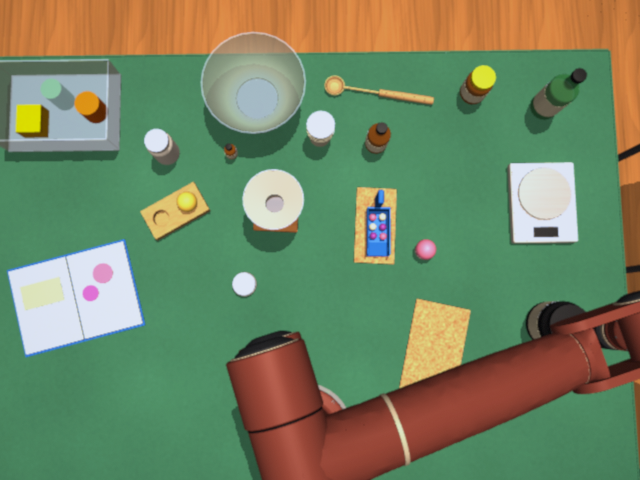

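play_rows --increments '[{"offset": [0,-40,0],"twist": 0,"grip": 1},{"offset": [0,-80,0],"twist": 0,"grip": 1},{"offset": [0,-120,0],"twist": 0,"grip": 1},{"offset": [0,-160,0],"twist": 0,"grip": 1},{"offset": [0,-200,0],"twist": 0,"grip": 1}]'

```text
time: 2.22
tool_pos: [0.1688, -0.3882, 0.4043]
tool_rot: [-0.0, 0.979, 0.204, -0.0]
contact_force: [-1.1, 1.3, 1.3]
gripper_width: 1.002
```

play_rows --increments '[{"offset": [0,-40,0],"twist": 0,"grip": 1},{"offset": [0,-80,0],"twist": 0,"grip": 1},{"offset": [0,-120,0],"twist": 0,"grip": 1},{"offset": [0,-140,0],"twist": 0,"grip": 1},{"offset": [0,-140,0],"twist": 0,"grip": 1}]'

```text
time: 2.63
tool_pos: [0.1128, -0.259, 0.4053]
tool_rot: [0.002, 0.979, 0.203, -0.0]
contact_force: [-0.6, 0.4, 0.8]
gripper_width: 0.998
```

```bash
python3 -c "
from plant import manip
s=manip.state();print(s['time'],s['joint_pos'].round(3),s['tool_pos'].round(3),s['tool_rot'].round(3))"
```

```text
2.6333 [-1.426 -0.942  2.321 -0.     1.758 -0.264] [ 0.113 -0.259  0.405] [ 0.002  0.979  0.203 -0.   ]
```

play_rows --increments '[{"offset": [0,-25,0],"twist": 0,"grip": 1},{"offset": [0,-50,0],"twist": 0,"grip": 1},{"offset": [0,-75,0],"twist": 0,"grip": 1},{"offset": [0,-100,0],"twist": 0,"grip": 1},{"offset": [0,-100,0],"twist": 0,"grip": 1}]'

```text
time: 3.05
tool_pos: [0.1045, -0.2405, 0.4105]
tool_rot: [-0.012, 0.979, 0.204, -0.003]
contact_force: [0.5, -0.6, 0.7]
gripper_width: 1.002
```

```bash
python3 -c "
from plant import manip
s=manip.state();print(s['time'],s['joint_pos'].round(3),s['tool_pos'].round(3),s['tool_rot'].round(3))"
```

```text
3.05 [-1.445 -1.009  2.341 -0.008  1.834 -0.286] [ 0.105 -0.241  0.41 ] [-0.012  0.979  0.204 -0.003]
```

play_rows --increments '[{"offset": [0,-40,0],"twist": 0,"grip": 1},{"offset": [0,-80,0],"twist": 0,"grip": 1},{"offset": [0,-120,0],"twist": 0,"grip": 1},{"offset": [0,-120,0],"twist": 0,"grip": 1},{"offset": [0,-120,0],"twist": 0,"grip": 1}]'

```text
time: 3.47
tool_pos: [0.1029, -0.2368, 0.4209]
tool_rot: [-0.026, 0.979, 0.203, -0.005]
contact_force: [0.4, 0.3, -0.3]
gripper_width: 1.001
```

```bash
python3 -c "
from plant import manip
s=manip.state();print(s['time'],s['joint_pos'].round(3),s['tool_pos'].round(3),s['tool_rot'].round(3))"
```

```text
3.4667 [-1.446 -1.01   2.324 -0.016  1.878 -0.289] [ 0.103 -0.237  0.421] [-0.026  0.979  0.203 -0.005]
```

play_rows --increments '[{"offset": [0,0,0],"twist": 0,"grip": 1},{"offset": [0,0,0],"twist": 0,"grip": 1},{"offset": [0,0,0],"twist": 0,"grip": 1}]'

```text
time: 3.72
tool_pos: [0.1029, -0.2368, 0.4204]
tool_rot: [-0.026, 0.979, 0.203, -0.005]
contact_force: [-0.0, -0.8, 0.3]
gripper_width: 1.005
```

play_rows --increments '[{"offset": [0,-200,0],"twist": 0,"grip": 1},{"offset": [0,-200,0],"twist": 0,"grip": 1},{"offset": [0,-200,0],"twist": 0,"grip": 1},{"offset": [0,-200,0],"twist": 0,"grip": 1},{"offset": [0,-200,0],"twist": 0,"grip": 1}]'

```text
time: 4.13
tool_pos: [0.1008, -0.232, 0.4423]
tool_rot: [-0.039, 0.978, 0.203, -0.008]
contact_force: [0.1, -0.3, -0.2]
gripper_width: 1.0
```

```bash
python3 -c "
from plant import manip
s=manip.state();print(s['time'],s['joint_pos'].round(3),s['tool_pos'].round(3),s['tool_rot'].round(3))"
```

```text
4.1333 [-1.449 -1.01   2.29  -0.024  1.938 -0.296] [ 0.101 -0.232  0.442] [-0.039  0.978  0.203 -0.008]
```

```bash
cat > kin.py <<'E'
import numpy as np
from scipy.spatial.transform import Rotation as R
from scipy.optimize import least_squares
def fk(q,p):
    a,yo,h,L1,e,L2,d=p
    T=np.eye(4)
    def st(rot=None,t=(0,0,0)):
        nonlocal T
        M=np.eye(4); M[:3,3]=t
        if rot is not None: M[:3,:3]=rot.as_matrix()
        T=T@M
    E=R.from_euler
    st(E('z',q[0])); st(None,(a,yo,h)); st(E('y',q[1])); st(None,(0,0,L1)); st(E('y',q[2])); st(None,(e,0,0))
    st(None,(0,0,L2)); st(E('z',q[3])); st(E('y',q[4])); st(None,(0,0,d)); st(E('z',q[5]))
    return T
def wxyz(q): return R.from_quat(np.roll(q,-1)).as_matrix()
DATA=[([-1.27998,.05336,1.61427,0,1.47602,-.11898],[.24895,-.57299,.40347],[-.001,.979081,.203467,0]),
([-1.426,-.942,2.321,0,1.758,-.264],[.1128,-.259,.4053],[.002,.979,.203,0]),
([-1.445,-1.009,2.341,-.008,1.834,-.286],[.1045,-.2405,.4105],[-.012,.979,.204,-.003]),
([-1.446,-1.01,2.324,-.016,1.878,-.289],[.1029,-.2368,.4209],[-.026,.979,.203,-.005]),
([-1.449,-1.01,2.29,-.024,1.938,-.296],[.1008,-.232,.4423],[-.039,.978,.203,-.008])]
E
python3 - <<'E'
from kin import *
for k in (0,4):
    q,p,o=DATA[k]; M=fk(q,(0,)*7)[:3,:3]; print((M.T@wxyz(np.array(o))).round(3).tolist(), wxyz(np.array(o))[:,2].round(3))
f=lambda p:np.concatenate([fk(q,p)[:3,3]-x for q,x,o in DATA]+[0.003*(p-np.array([0,.07,.3,.4,0,.4,.1]))])
s=least_squares(f,[0,.07,.3,.4,0,.4,.1]); print(s.x.round(4),(s.fun*1000).round(1))
E
```

```text
[[-0.0, -1.0, -0.0], [1.0, -0.0, 0.0], [-0.0, -0.0, 1.0]] [-0.     0.002 -1.   ]
[[-0.001, -1.0, -0.0], [1.0, -0.001, -0.0], [0.0, -0.0, 1.0]] [-0.032  0.073 -0.997]
[0.0011 0.0742 0.231  0.425  0.0913 0.6084 0.1022] [ 0.   0.   0.  -0.  -0.  -0.2 -0.1 -0.  -0.   0.   0.   0.3  0.1  0.
 -0.1  0.   0.  -0.2  0.1  0.3  0.6  0. ]
```

```bash
cat >> kin.py <<'E'
def plan(wps,s):
    "wps: list of (world pos, twist); prints offsets per leg (mm, tool axes at leg start)"
    M=wxyz(s['tool_rot']); x=np.array(s['tool_pos'])
    for p,tw in wps:
        print('offset',(M.T@(np.array(p)-x)*1000).round(1).tolist(),'twist',round(tw,3))
        x=np.array(p); M=M@R.from_euler('z',tw).as_matrix()
E
python3 - <<'E'
from kin import *
from plant import manip
plan([((.30,-.10,.44),.407),((.26,.10,.44),0)],manip.state())
E
```

```text
offset [235.3, -41.4, 5.6] twist 0.407
offset [-39.2, -199.5, 15.8] twist 0
```

play_rows --increments '[{"offset": [40,-7,1],"twist": 0.09,"grip": 1},{"offset": [80,-14,2],"twist": 0.18,"grip": 1},{"offset": [120,-21,3],"twist": 0.27,"grip": 1},{"offset": [160,-28,4],"twist": 0.36,"grip": 1},{"offset": [200,-35,5],"twist": 0.407,"grip": 1}]'

```text
time: 4.55
tool_pos: [0.2177, -0.1575, 0.4406]
tool_rot: [-0.036, 0.999, 0.016, -0.015]
contact_force: [-0.3, -0.5, 0.4]
gripper_width: 0.999
```

play_rows --increments '[{"offset": [0,-40,3],"twist": 0,"grip": 1},{"offset": [0,-80,6],"twist": 0,"grip": 1},{"offset": [-5,-120,9],"twist": 0,"grip": 1},{"offset": [-10,-160,12],"twist": 0,"grip": 1},{"offset": [-10,-200,16],"twist": 0,"grip": 1}]'

```text
time: 4.97
tool_pos: [0.2556, 0.001, 0.4468]
tool_rot: [-0.037, 0.999, 0.019, -0.024]
contact_force: [1.2, 0.3, -0.4]
gripper_width: 0.999
```

play_rows --increments '[{"offset": [-40,-20,0],"twist": 0,"grip": 1}]'

```text
time: 5.05
tool_pos: [0.2519, 0.0205, 0.4531]
tool_rot: [-0.038, 0.998, 0.021, -0.036]
contact_force: [0.4, -0.3, -0.2]
gripper_width: 1.001
```

```bash
cat > st.py <<'E'
from kin import *
from plant import manip
s=manip.state();print(s['time'],s['joint_pos'].round(4).tolist(),s['tool_pos'].round(4).tolist(),s['tool_rot'].round(4).tolist());M=wxyz(s['tool_rot']);print('x',M[:,0].round(3),'z',M[:,2].round(3))
E
python3 st.py
```

```text
5.05 [-0.2406, -1.0098, 2.2724, 0.0584, 1.9673, 1.3075] [0.2519, 0.0205, 0.4531] [-0.0375, 0.9984, 0.0214, -0.0359]
x [ 0.997  0.045 -0.07 ] z [-0.073  0.073 -0.995]
```

play_rows --increments '[{"offset": [0,-40,4],"twist": 0,"grip": 1},{"offset": [0,-80,8],"twist": 0,"grip": 1},{"offset": [-10,-110,12],"twist": 0,"grip": 1}]'

```text
time: 5.3
tool_pos: [0.2368, 0.13, 0.4513]
tool_rot: [-0.037, 0.999, 0.019, -0.035]
contact_force: [0.7, 0.1, -0.4]
gripper_width: 0.999
```

play_rows --increments '[{"offset": [-40,0,8],"twist": 0,"grip": 1}]'

```text
time: 5.38
tool_pos: [0.2153, 0.1411, 0.4487]
tool_rot: [-0.034, 0.998, 0.023, -0.042]
contact_force: [-0.1, -0.2, -1.2]
gripper_width: 1.003
```

play_rows --increments '[{"offset": [-40,0,8],"twist": 0,"grip": 1}]'

```text
time: 5.47
tool_pos: [0.201, 0.1572, 0.4475]
tool_rot: [-0.027, 0.998, 0.021, -0.051]
contact_force: [0.0, -0.1, 0.2]
gripper_width: 1.001
```

play_rows --increments '[{"offset": [-40,0,8],"twist": 0,"grip": 1}]'

```text
time: 5.55
tool_pos: [0.1839, 0.1758, 0.4473]
tool_rot: [-0.02, 0.998, 0.021, -0.058]
contact_force: [0.0, 0.6, 0.6]
gripper_width: 1.003
```

play_rows --increments '[{"offset": [-40,0,8],"twist": 0,"grip": 1}]'

```text
time: 5.63
tool_pos: [0.1624, 0.1951, 0.4474]
tool_rot: [-0.014, 0.998, 0.021, -0.064]
contact_force: [0.6, 0.2, 0.3]
gripper_width: 1.0
```

```bash
python3 st.py
```

```text
5.6333 [0.5416, -1.0098, 2.2824, 0.0948, 1.9648, 2.1026] [0.1624, 0.1951, 0.4474] [-0.0139, 0.9976, 0.021, -0.0639]
x [ 0.991  0.044 -0.127] z [-0.128  0.025 -0.991]
```

play_rows --increments '[{"offset": [-26,31,6],"twist": 0,"grip": 1}]'

```text
time: 5.72
tool_pos: [0.1603, 0.193, 0.4486]
tool_rot: [-0.005, 0.997, 0.03, -0.073]
contact_force: [1.5, -0.8, -0.5]
gripper_width: 1.001
```

play_rows --increments '[{"offset": [-26,31,6],"twist": 0,"grip": 1}]'

```text
time: 5.8
tool_pos: [0.1635, 0.1864, 0.4502]
tool_rot: [0.004, 0.996, 0.027, -0.081]
contact_force: [0.2, -0.5, 0.3]
gripper_width: 0.998
```

play_rows --increments '[{"offset": [40,20,0],"twist": 0,"grip": 1},{"offset": [75,60,0],"twist": 0,"grip": 1},{"offset": [75,100,0],"twist": 0,"grip": 1}]'

```text
time: 6.05
tool_pos: [0.2427, 0.0988, 0.4377]
tool_rot: [0.003, 0.996, 0.026, -0.081]
contact_force: [2.2, 0.6, 0.4]
gripper_width: 1.0
```

play_rows --increments '[{"offset": [-39,11,6],"twist": 0,"grip": 1}]'

```text
time: 6.13
tool_pos: [0.2275, 0.09, 0.44]
tool_rot: [0.007, 0.996, 0.014, -0.09]
contact_force: [-0.1, 0.8, 0.5]
gripper_width: 0.999
```

play_rows --increments '[{"offset": [-39,11,6],"twist": 0,"grip": 1}]'

```text
time: 6.22
tool_pos: [0.2214, 0.0942, 0.4454]
tool_rot: [0.01, 0.995, 0.018, -0.101]
contact_force: [1.3, -0.1, 0.1]
gripper_width: 1.001
```

play_rows --increments '[{"offset": [-39,11,6],"twist": 0,"grip": 1}]'

```text
time: 6.3
tool_pos: [0.2167, 0.0976, 0.4522]
tool_rot: [0.015, 0.994, 0.021, -0.11]
contact_force: [0.5, -0.2, -0.1]
gripper_width: 1.001
```

```bash
python3 st.py
```

```text
6.3 [0.1103, -1.0101, 2.2774, -0.0109, 2.0967, 1.635] [0.2167, 0.0976, 0.4522] [0.0146, 0.9936, 0.0207, -0.1101]
x [ 0.975  0.038 -0.219] z [-0.218 -0.034 -0.975]
```

play_rows --increments '[{"offset": [5,40,0],"twist": 0,"grip": 1},{"offset": [10,70,0],"twist": 0,"grip": 1}]'

```text
time: 6.47
tool_pos: [0.2347, 0.0312, 0.4532]
tool_rot: [0.016, 0.993, 0.03, -0.11]
contact_force: [2.2, 0.6, 0.5]
gripper_width: 1.004
```

play_rows --increments '[{"offset": [-40,4,10],"twist": 0,"grip": 1}]'

```text
time: 6.55
tool_pos: [0.2327, 0.0257, 0.4555]
tool_rot: [0.017, 0.992, 0.019, -0.123]
contact_force: [-0.2, 1.1, -1.2]
gripper_width: 1.004
```

play_rows --increments '[{"offset": [-40,4,10],"twist": 0,"grip": 1}]'

```text
time: 6.63
tool_pos: [0.2294, 0.0261, 0.4605]
tool_rot: [0.017, 0.99, 0.021, -0.135]
contact_force: [-0.3, 0.3, -0.2]
gripper_width: 0.995
```

play_rows --increments '[{"offset": [-40,4,10],"twist": 0,"grip": 1}]'

```text
time: 6.72
tool_pos: [0.2263, 0.0252, 0.4665]
tool_rot: [0.018, 0.989, 0.022, -0.146]
contact_force: [-0.3, -0.4, 0.5]
gripper_width: 1.0
```

play_rows --increments '[{"offset": [-40,4,10],"twist": 0,"grip": 1}]'

```text
time: 6.8
tool_pos: [0.2231, 0.0237, 0.4736]
tool_rot: [0.019, 0.987, 0.023, -0.157]
contact_force: [-0.4, -0.7, 0.8]
gripper_width: 1.004
```

play_rows --increments '[{"offset": [-40,4,10],"twist": 0,"grip": 1}]'

```text
time: 6.88
tool_pos: [0.2197, 0.0218, 0.482]
tool_rot: [0.02, 0.985, 0.023, -0.168]
contact_force: [0.8, -0.0, -0.4]
gripper_width: 0.999
```

play_rows --increments '[{"offset": [-40,4,10],"twist": 0,"grip": 1}]'

```text
time: 6.97
tool_pos: [0.216, 0.0195, 0.4916]
tool_rot: [0.021, 0.983, 0.023, -0.178]
contact_force: [0.0, -0.1, -0.1]
gripper_width: 1.005
```

```bash
python3 st.py
```

```text
6.9667 [-0.1989, -1.0098, 2.2194, -0.1534, 2.2686, 1.2466] [0.216, 0.0195, 0.4916] [0.0207, 0.9835, 0.0229, -0.1784]
x [ 0.935  0.038 -0.352] z [-0.35  -0.049 -0.935]
```

play_rows --increments '[{"offset": [25,30,5],"twist": 0,"grip": 1},{"offset": [30,70,10],"twist": 0,"grip": 1},{"offset": [30,105,10],"twist": 0,"grip": 1},{"offset": [20,140,10],"twist": 0,"grip": 1}]'

```text
time: 7.3
tool_pos: [0.2389, -0.1215, 0.4784]
tool_rot: [0.02, 0.983, 0.024, -0.179]
contact_force: [0.8, -0.5, 0.1]
gripper_width: 1.0
```

play_rows --increments '[{"offset": [-33,-20,10],"twist": 0,"grip": 1}]'

```text
time: 7.38
tool_pos: [0.207, -0.1084, 0.4764]
tool_rot: [0.014, 0.982, 0.021, -0.186]
contact_force: [-1.3, 0.9, -0.8]
gripper_width: 0.997
```

play_rows --increments '[{"offset": [-33,-20,10],"twist": 0,"grip": 1}]'

```text
time: 7.47
tool_pos: [0.1982, -0.0969, 0.4862]
tool_rot: [0.014, 0.982, 0.019, -0.19]
contact_force: [1.8, -0.0, 0.8]
gripper_width: 0.999
```

play_rows --increments '[{"offset": [-33,-20,10],"twist": 0,"grip": 1}]'

```text
time: 7.55
tool_pos: [0.1973, -0.0907, 0.495]
tool_rot: [0.011, 0.98, 0.019, -0.197]
contact_force: [0.2, 0.5, -0.3]
gripper_width: 1.0
```

```bash
python3 st.py
```

```text
7.55 [-0.6491, -1.0103, 2.2163, -0.3257, 2.214, 0.7231] [0.1973, -0.0907, 0.495] [0.0108, 0.9802, 0.019, -0.197]
x [ 0.922  0.033 -0.387] z [-0.386 -0.029 -0.922]
```

play_rows --increments '[{"offset": [-25,-31,10],"twist": 0,"grip": 1}]'

```text
time: 7.63
tool_pos: [0.201, -0.0702, 0.5014]
tool_rot: [0.009, 0.979, 0.017, -0.205]
contact_force: [0.7, 0.0, -0.0]
gripper_width: 0.998
```

play_rows --increments '[{"offset": [-25,-31,10],"twist": 0,"grip": 1}]'

```text
time: 7.72
tool_pos: [0.2039, -0.045, 0.5072]
tool_rot: [0.007, 0.977, 0.017, -0.213]
contact_force: [0.7, 0.2, -0.7]
gripper_width: 1.003
```

```bash
python3 st.py; cat >> kin.py <<'E'
P0=None
E
python3 - <<'E'
from kin import *
D=DATA+[([-0.2406,-1.0098,2.2724,.0584,1.9673,1.3075],[.2519,.0205,.4531],0),([.5416,-1.0098,2.2824,.0948,1.9648,2.1026],[.1624,.1951,.4474],0),([.1103,-1.0101,2.2774,-.0109,2.0967,1.635],[.2167,.0976,.4522],0),([-.1989,-1.0098,2.2194,-.1534,2.2686,1.2466],[.216,.0195,.4916],0),([-.6491,-1.0103,2.2163,-.3257,2.214,.7231],[.1973,-.0907,.495],0)]
p0=np.array([0,.07,.3,.4,0,.4,.1])
f=lambda p:np.concatenate([fk(q,p)[:3,3]-x for q,x,o in D]+[0.0003*(p-p0)])
s=least_squares(f,p0); print(s.x.round(4).tolist(),abs(s.fun[:-7]*1000).max())
E
```

```text
7.7167 [-0.4705, -1.0098, 2.1982, -0.2835, 2.3113, 0.9109] [0.2039, -0.045, 0.5072] [0.0066, 0.9769, 0.0173, -0.2129]
x [ 0.909  0.031 -0.416] z [-0.416 -0.02  -0.909]
[0.0002, 0.0742, 0.2377, 0.4262, 0.0953, 0.6096, 0.106] 0.3036325845025001
```

```bash
cat > pour.py <<'E'
from kin import *
P=[0.0002,0.0742,0.2377,0.4262,0.0953,0.6096,0.106]
LO=[-3.01,-1.01,.06,-1.02,.09,-3.14];HI=[3.01,2.22,2.58,4.17,2.62,3.14]
def FK(q):
    T=fk(q,P); T[:3,:3]=T[:3,:3]@R.from_euler('z',np.pi/2).as_matrix(); return T
def ik(M,x,q0):
    f=lambda q:np.r_[(FK(q)[:3,3]-x)*5,R.from_matrix(FK(q)[:3,:3].T@M).as_rotvec()]
    s=least_squares(f,np.clip(q0,np.add(LO,1e-3),np.subtract(HI,1e-3)),bounds=(LO,HI)); return s.x,np.abs(s.fun).max()
FUN=np.array([.542,.063,.15]); ARM=.155
V=np.array([[x,y,z] for y in(-28,28) for x,z in((-60,9.5),(-25,0),(58,0),(92,0),(-60,39),(58,39),(92,88))])/1000
def traj(M0,grasp,n=8,back=.015,zc=.165,S0=None):
    "M0 tool rot at grasp, scoop rot S0; yields phi, TCP so that the mouth stays over the funnel"
    G=np.array([.075,0,.070]); m=np.array([-.06,0,.0125]); out=[]
    for phi in np.linspace(0,-np.pi,n+1):
        M=M0@R.from_euler('z',phi).as_matrix(); S=M@M0.T@S0
        d=-S[:2,0]/np.linalg.norm(S[:2,0]); mo=np.r_[FUN[:2]-back*d,0]
        o=mo-S@m; o[2]=0; zz=max(zc-(V@S.T)[:,2].min(), zc+.003-(S@m)[2]); o[2]=zz
        t=o+S@(m*0+G)-ARM*M[:,2]; out.append((phi,t,M,(o+S@m),np.degrees(np.arcsin(S[2,0]))))
    return out
E
python3 - <<'E'
from pour import *
from plant import manip
s=manip.state(); M=wxyz(s['tool_rot']); q=s['joint_pos']
g=np.array([.5565,-.1885,.074]); 
for b in(.08,0.):
    x=g-(ARM+b)*M[:,2]; qq,e=ik(M,x,q); print(x.round(4),qq.round(2),round(e,4))
yaw=np.arctan2(M[1,0],M[0,0]); S0=R.from_euler('z',yaw).as_matrix()
for phi,t,Mm,mo,dip in traj(M,g,S0=S0):
    qq,e=ik(Mm,t,qq); print(round(phi,2),t.round(3),mo.round(3),round(dip,1),qq.round(2),round(e,4))
plan([(g-(ARM+.08)*M[:,2],0),(g-ARM*M[:,2],0)],s)
E
```

```text
[ 0.6542 -0.1838  0.2877] [-0.36  0.37  1.47 -0.17  1.7   1.19] 0.0
[ 0.6209 -0.1854  0.2149] [-0.38  0.38  1.58 -0.17  1.57  1.19] 0.0
0.0 [0.756 0.071 0.376] [0.557 0.064 0.178] -0.0 [-0.    0.49  1.16 -0.02  1.92  1.53] 0.0
-0.39 [0.747 0.114 0.382] [0.556 0.069 0.181] 1.5 [0.05 0.47 1.17 0.   1.93 1.2 ] 0.0
-0.79 [0.724 0.15  0.391] [0.553 0.073 0.181] 6.1 [0.1  0.43 1.21 0.02 1.93 0.85] 0.0
-1.18 [0.69  0.174 0.402] [0.549 0.076 0.179] 13.2 [0.14 0.36 1.28 0.04 1.93 0.5 ] 0.0
-1.57 [0.651 0.182 0.418] [0.544 0.078 0.179] 21.9 [0.16 0.27 1.37 0.05 1.93 0.13] 0.0
-1.96 [0.611 0.173 0.433] [0.539 0.078 0.178] 31.2 [ 0.15  0.17  1.46  0.05  1.94 -0.27] 0.0
-2.36 [0.577 0.149 0.444] [0.534 0.075 0.176] 39.9 [ 0.12  0.07  1.54  0.03  1.95 -0.69] 0.0
-2.75 [0.554 0.111 0.449] [0.529 0.07  0.172] 46.5 [ 0.06 -0.    1.61  0.01  1.96 -1.15] 0.0
-3.14 [0.547 0.066 0.449] [0.527 0.063 0.168] 49.2 [-0.01 -0.04  1.65 -0.03  1.96 -1.62] 0.0
offset [496.3, 153.9, 15.2] twist 0
offset [0.0, 0.0, 80.0] twist 0
```

play_rows --increments '[{"offset": [38,12,1],"twist": 0,"grip": 1},{"offset": [76,24,2],"twist": 0,"grip": 1},{"offset": [114,35,3],"twist": 0,"grip": 1},{"offset": [152,47,5],"twist": 0,"grip": 1},{"offset": [190,59,6],"twist": 0,"grip": 1}]'

```text
time: 8.13
tool_pos: [0.3783, -0.0975, 0.422]
tool_rot: [0.007, 0.977, 0.02, -0.212]
contact_force: [-0.1, 0.4, 1.3]
gripper_width: 0.999
```

play_rows --increments '[{"offset": [38,12,1],"twist": 0,"grip": 1},{"offset": [76,24,2],"twist": 0,"grip": 1},{"offset": [114,35,3],"twist": 0,"grip": 1},{"offset": [152,47,5],"twist": 0,"grip": 1},{"offset": [190,59,6],"twist": 0,"grip": 1}]'

```text
time: 8.55
tool_pos: [0.5511, -0.1501, 0.3372]
tool_rot: [0.007, 0.977, 0.02, -0.213]
contact_force: [0.1, -0.4, 0.3]
gripper_width: 0.999
```

play_rows --increments '[{"offset": [38,12,1],"twist": 0,"grip": 1},{"offset": [76,24,2],"twist": 0,"grip": 1},{"offset": [116,36,3],"twist": 0,"grip": 1},{"offset": [116,36,3],"twist": 0,"grip": 1}]'

```text
time: 8.88
tool_pos: [0.658, -0.1829, 0.2779]
tool_rot: [0.005, 0.976, 0.02, -0.217]
contact_force: [-0.8, 0.8, -2.8]
gripper_width: 0.998
```

```bash
python3 st.py; cat > look.py <<'E'
import sys; from kin import *; from plant import manip; import cv2
def look(cam,qs,name=None):
    c=manip.get_calibration(cam); f=manip.grab_frame(cam); T=np.array(c['T'])
    if name: cv2.imwrite(f'pics/{name}.png',f)
    for q in qs:
        print(cam,q,[(round(d['p'],2),(T[:3,:3]@d['xyz']+T[:3,3]).round(4).tolist()) for d in manip.tip_of(q,cam)[:2]])
E
python3 - <<'E'
from look import *
for c in('wrist','scene','top'): look(c,['scoop_grip','scoop','scoop_mouth'],'w1' if c=='wrist' else None)
g=np.array([.5565,-.1885,.074]);s=manip.state();M=wxyz(s['tool_rot'])
plan([(g-ARM*M[:,2],0)],s) if 0 else plan([(g-.155*M[:,2],0)],s)
E
```

```text
8.8833 [-0.3543, 0.3883, 1.4591, -0.1662, 1.6991, 1.1878] [0.658, -0.1829, 0.2779] [0.005, 0.976, 0.0202, -0.2168]
x [ 0.905  0.037 -0.423] z [-0.423 -0.019 -0.906]
wrist scoop_grip [(0.83, [0.5568, -0.1898, 0.0742])]
wrist scoop [(0.75, [0.4805, -0.1861, 0.0017]), (0.16, [0.5007, -0.1744, 0.011])]
wrist scoop_mouth [(0.74, [0.426, -0.1842, 0.0196])]
scene scoop_grip [(0.87, [0.5567, -0.1897, 0.0744])]
scene scoop [(0.71, [0.4826, -0.188, 0.0054]), (0.34, [0.3559, 0.1406, 0.0007])]
scene scoop_mouth [(0.79, [0.4226, -0.187, 0.0178])]
top scoop_grip [(0.72, [0.5584, -0.1865, 0.0734]), (0.7, [0.5239, 0.3426, 0.0297])]
top scoop []
top scoop_mouth [(0.81, [0.4189, -0.1918, 0.0183])]
offset [-0.3, 1.7, 81.7] twist 0
```

View pics/w1.png

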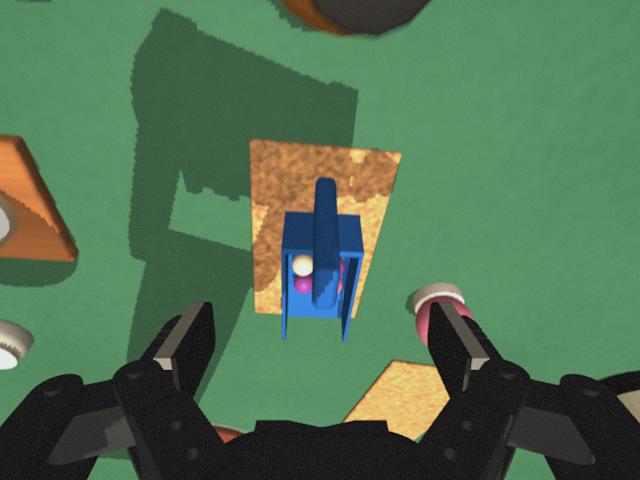

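play_rows --increments '[{"offset": [0,1,30],"twist": 0,"grip": 1},{"offset": [0,1,60],"twist": 0,"grip": 1},{"offset": [0,1,80],"twist": 0,"grip": 1},{"offset": [0,1,81],"twist": 0,"grip": 0.6},{"offset": [0,1,81],"twist": 0,"grip": 0.3}]'

```text
time: 9.9
tool_pos: [0.6206, -0.1841, 0.2133]
tool_rot: [0.006, 0.977, 0.02, -0.214]
contact_force: [0.3, 0.0, 0.6]
gripper_width: 0.748
```

play_rows --increments '[{"offset": [0,0,0],"twist": 0,"grip": 0.1},{"offset": [0,0,0],"twist": 0,"grip": 0},{"offset": [0,0,0],"twist": 0,"grip": 0},{"offset": [0,0,0],"twist": 0,"grip": 0},{"offset": [0,0,0],"twist": 0,"grip": 0}]'

```text
time: 10.32
tool_pos: [0.6223, -0.1845, 0.2162]
tool_rot: [0.007, 0.977, 0.02, -0.211]
contact_force: [2.6, 0.5, 4.3]
gripper_width: 0.157
```

```bash
python3 st.py; python3 - <<'E'
from look import *
look('wrist',['scoop_grip','scoop','scoop_mouth'],'w2');look('scene',['scoop_grip','scoop','scoop_mouth'])
E
```

```text
10.3167 [-0.3745, 0.3822, 1.5793, -0.1731, 1.5715, 1.1903] [0.6223, -0.1845, 0.2162] [0.0074, 0.9772, 0.0197, -0.2113]
x [ 0.91   0.035 -0.413] z [-0.413 -0.023 -0.911]
wrist scoop_grip [(0.95, [0.5558, -0.1872, 0.0729])]
wrist scoop [(0.72, [0.4772, -0.1895, 0.0058])]
wrist scoop_mouth []
scene scoop_grip [(0.7, [0.5579, -0.1913, 0.0719])]
scene scoop [(0.61, [0.4807, -0.1903, 0.0044]), (0.16, [0.4196, -0.1919, 0.0172])]
scene scoop_mouth [(0.67, [0.4184, -0.1934, 0.0152])]
```

play_rows --increments '[{"offset": [-2,0,-5],"twist": 0,"grip": 0},{"offset": [-7,0,-16],"twist": 0,"grip": 0},{"offset": [-14,0,-31],"twist": 0,"grip": 0},{"offset": [-21,0,-47],"twist": 0,"grip": 0},{"offset": [-29,0,-63],"twist": 0,"grip": 0}]'

```text
time: 11.13
tool_pos: [0.6209, -0.1839, 0.2844]
tool_rot: [0.007, 0.977, 0.02, -0.213]
contact_force: [0.9, -0.3, -2.0]
gripper_width: 0.152
```

play_rows --increments '[{"offset": [-8,0,-18],"twist": 0,"grip": 0},{"offset": [-17,0,-36],"twist": 0,"grip": 0},{"offset": [-25,0,-55],"twist": 0,"grip": 0},{"offset": [-32,0,-70],"twist": 0,"grip": 0},{"offset": [-37,0,-82],"twist": 0,"grip": 0}]'

```text
time: 11.55
tool_pos: [0.6215, -0.1835, 0.3761]
tool_rot: [0.007, 0.977, 0.02, -0.212]
contact_force: [0.6, 0.1, -1.6]
gripper_width: 0.155
```

```bash
python3 st.py; python3 - <<'E'
from look import *
look('scene',['scoop_grip','scoop','scoop_mouth'],'s2');look('top',['scoop_grip','scoop','scoop_mouth']);look('wrist',['scoop_grip','scoop','scoop_mouth'])
import cv2; f=cv2.imread('pics/s2.png'); cv2.imwrite('pics/s2c.png',cv2.resize(f[100:380,120:480],(720,560)))
E
```

```text
11.55 [-0.3735, 0.2255, 1.4871, -0.1783, 1.8174, 1.1476] [0.6215, -0.1835, 0.3761] [0.0074, 0.9771, 0.0196, -0.2117]
x [ 0.91   0.035 -0.414] z [-0.413 -0.023 -0.91 ]
scene scoop_grip [(0.72, [0.5419, 0.0666, -0.0001]), (0.56, [0.5535, -0.1872, 0.2352])]
scene scoop [(0.61, [0.4784, -0.1866, 0.1616])]
scene scoop_mouth [(0.71, [0.4184, -0.1925, 0.178])]
top scoop_grip [(0.74, [0.5562, -0.1855, 0.2264]), (0.58, [0.5195, 0.3449, 0.0326])]
top scoop [(0.91, [0.4792, -0.1898, 0.1631])]
top scoop_mouth []
wrist scoop_grip [(0.66, [0.5512, -0.1883, 0.2269])]
wrist scoop [(0.62, [0.4782, -0.1865, 0.1575])]
wrist scoop_mouth []
```

View pics/s2c.png

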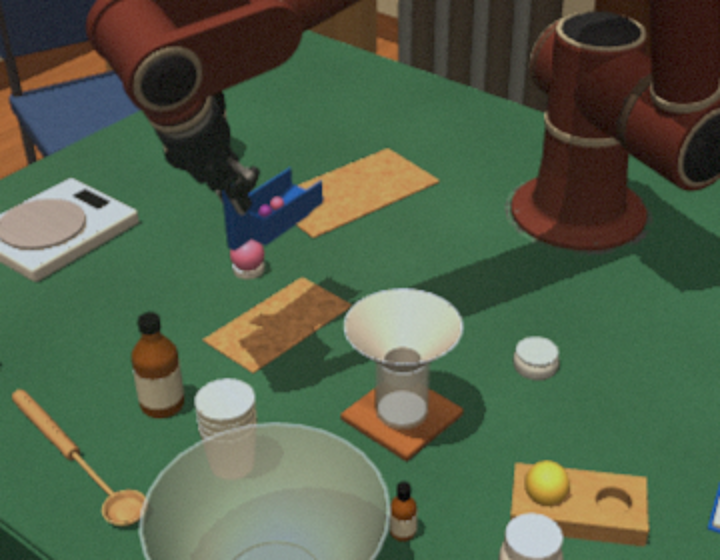

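```bash
cat > pp.py <<'E'
from pour import *
import pour
from plant import manip
s=manip.state(); M=wxyz(s['tool_rot']); S0=R.from_euler('z',np.arctan2(M[1,0],M[0,0])).as_matrix()
def pose(phi,back=.015,zc=.168,M=M,S0=S0):
    G=np.array([.077,0,.072]); m=np.array([-.06,0,.0125])
    Mp=M@R.from_euler('z',phi).as_matrix(); S=Mp@M.T@S0
    d=-S[:2,0]/np.linalg.norm(S[:2,0]); o=np.r_[FUN[:2]-back*d,0]-S@m
    o[2]=max(zc-(V@S.T)[:,2].min(), zc-(S@m)[2])
    return o+S@G-ARM*Mp[:,2], Mp
E
python3 - <<'E'
from pp import *
x,_=pose(0); print(x.round(4)); plan([(x,0)],s)
phs=np.arange(0,-3.2,-.1); phs=np.append(phs,-np.pi)
phs=[p for p in phs if p>-3.12]+[-3.14]
for k in range(0,len(phs)-1,5):
    x0,M0=pose(phs[k])
    print('call',k,[((M0.T@(pose(p)[0]-x0)*1000).round(0).tolist(),round(p-phs[k],2)) for p in phs[k+1:k+6]])
E
```

```text
[0.7584 0.0723 0.3809]
offset [130.1, -249.9, -69.8] twist 0
call 0 [([-1.0, -11.0, -1.0], np.float64(-0.1)), ([-3.0, -23.0, -2.0], np.float64(-0.2)), ([-6.0, -34.0, -2.0], np.float64(-0.3)), ([-10.0, -44.0, -3.0], np.float64(-0.4)), ([-15.0, -54.0, -3.0], np.float64(-0.5))]
call 5 [([-0.0, -11.0, 0.0], np.float64(-0.1)), ([-2.0, -22.0, 0.0], np.float64(-0.2)), ([-4.0, -33.0, 1.0], np.float64(-0.3)), ([-8.0, -44.0, 2.0], np.float64(-0.4)), ([-12.0, -54.0, 2.0], np.float64(-0.5))]
call 10 [([-0.0, -11.0, 1.0], np.float64(-0.1)), ([-1.0, -22.0, 2.0], np.float64(-0.2)), ([-4.0, -33.0, 3.0], np.float64(-0.3)), ([-7.0, -43.0, 3.0], np.float64(-0.4)), ([-12.0, -53.0, 3.0], np.float64(-0.5))]
call 15 [([-0.0, -11.0, 1.0], np.float64(-0.1)), ([-2.0, -22.0, 1.0], np.float64(-0.2)), ([-4.0, -33.0, 2.0], np.float64(-0.3)), ([-8.0, -43.0, 3.0], np.float64(-0.4)), ([-12.0, -54.0, 4.0], np.float64(-0.5))]
call 20 [([-0.0, -11.0, 1.0], np.float64(-0.1)), ([-2.0, -22.0, 2.0], np.float64(-0.2)), ([-4.0, -33.0, 4.0], np.float64(-0.3)), ([-8.0, -43.0, 5.0], np.float64(-0.4)), ([-13.0, -54.0, 6.0], np.float64(-0.5))]
call 25 [([-1.0, -11.0, 1.0], np.float64(-0.1)), ([-2.0, -23.0, 3.0], np.float64(-0.2)), ([-5.0, -34.0, 4.0], np.float64(-0.3)), ([-10.0, -45.0, 6.0], np.float64(-0.4)), ([-15.0, -56.0, 7.0], np.float64(-0.5))]
call 30 [([-1.0, -12.0, 1.0], np.float64(-0.1)), ([-2.0, -17.0, 2.0], np.float64(-0.14))]
```

play_rows --increments '[{"offset": [3,-5,-1],"twist": 0,"grip": 0},{"offset": [9,-17,-5],"twist": 0,"grip": 0},{"offset": [18,-35,-10],"twist": 0,"grip": 0},{"offset": [29,-55,-15],"twist": 0,"grip": 0},{"offset": [39,-75,-21],"twist": 0,"grip": 0}]'

```text
time: 12.57
tool_pos: [0.6634, -0.105, 0.3762]
tool_rot: [0.007, 0.977, 0.02, -0.212]
contact_force: [-0.6, -0.4, -1.5]
gripper_width: 0.156
```

play_rows --increments '[{"offset": [10,-20,-6],"twist": 0,"grip": 0},{"offset": [21,-40,-11],"twist": 0,"grip": 0},{"offset": [31,-60,-17],"twist": 0,"grip": 0},{"offset": [42,-80,-22],"twist": 0,"grip": 0},{"offset": [52,-100,-28],"twist": 0,"grip": 0}]'

```text
time: 12.98
tool_pos: [0.7181, -0.0019, 0.3793]
tool_rot: [0.007, 0.977, 0.02, -0.213]
contact_force: [0.2, 0.2, -0.8]
gripper_width: 0.156
```

play_rows --increments '[{"offset": [10,-20,-6],"twist": 0,"grip": 0},{"offset": [21,-40,-11],"twist": 0,"grip": 0},{"offset": [29,-57,-16],"twist": 0,"grip": 0},{"offset": [35,-69,-19],"twist": 0,"grip": 0},{"offset": [39,-75,-21],"twist": 0,"grip": 0}]'

```text
time: 13.4
tool_pos: [0.7589, 0.0752, 0.3819]
tool_rot: [0.007, 0.977, 0.021, -0.213]
contact_force: [0.3, 0.4, -1.0]
gripper_width: 0.159
```

```bash
python3 st.py; python3 - <<'E'
from look import *
look('scene',['scoop','scoop_mouth','funnel_rim','scoop_grip']);look('top',['scoop','scoop_mouth','funnel_rim'],'t3')
E
```

```text
13.4 [0.0042, 0.4909, 1.1459, -0.0224, 1.9329, 1.5289] [0.7589, 0.0752, 0.3819] [0.0071, 0.9769, 0.0209, -0.2125]
x [ 0.909  0.038 -0.416] z [-0.415 -0.023 -0.91 ]
scene scoop [(0.77, [0.6181, 0.067, 0.168]), (0.41, [0.5531, 0.0701, 0.1838])]
scene scoop_mouth [(0.97, [0.5552, 0.0688, 0.1838]), (0.45, [0.4994, -0.1856, 0.0017])]
scene funnel_rim [(0.76, [0.5449, 0.0622, 0.1486])]
scene scoop_grip [(0.87, [0.6936, 0.0734, 0.2415])]
top scoop []
top scoop_mouth []
top funnel_rim [(0.67, [0.5446, 0.0646, 0.1525]), (0.62, [0.4981, -0.1858, 0.0028])]
```

play_rows --increments '[{"offset": [-1,-9,-1],"twist": -0.1,"grip": 0},{"offset": [-3,-20,-2],"twist": -0.2,"grip": 0},{"offset": [-6,-31,-2],"twist": -0.3,"grip": 0},{"offset": [-10,-41,-3],"twist": -0.4,"grip": 0},{"offset": [-15,-51,-3],"twist": -0.5,"grip": 0}]'

```text
time: 14.27
tool_pos: [0.7438, 0.1227, 0.3908]
tool_rot: [-0.046, 0.941, 0.263, -0.208]
contact_force: [0.1, 0.5, -1.5]
gripper_width: 0.157
```

play_rows --increments '[{"offset": [0,-11,0],"twist": -0.1,"grip": 0},{"offset": [-2,-22,0],"twist": -0.2,"grip": 0},{"offset": [-4,-33,1],"twist": -0.3,"grip": 0},{"offset": [-8,-44,2],"twist": -0.4,"grip": 0},{"offset": [-12,-54,2],"twist": -0.5,"grip": 0}]'

```text
time: 14.68
tool_pos: [0.7077, 0.1632, 0.4037]
tool_rot: [-0.096, 0.847, 0.488, -0.19]
contact_force: [1.3, -0.4, -1.6]
gripper_width: 0.156
```

```bash
python3 st.py; python3 - <<'E'
from look import *
look('scene',['scoop','scoop_mouth','scoop_grip'],'s3');look('top',['scoop','scoop_mouth'])
f=cv2.imread('pics/s3.png'); cv2.imwrite('pics/s3c.png',cv2.resize(f[140:380,160:480],(800,600)))
E
```

```text
14.6833 [0.1201, 0.3925, 1.2377, 0.0301, 1.9395, 0.6508] [0.7077, 0.1632, 0.4037] [-0.0964, 0.8467, 0.4875, -0.1898]
x [ 0.453  0.862 -0.228] z [-0.415 -0.022 -0.909]
scene scoop [(0.95, [0.5863, 0.1205, 0.1821])]
scene scoop_mouth [(0.77, [0.5462, 0.074, 0.1892])]
scene scoop_grip [(0.66, [0.6406, 0.1571, 0.2619]), (0.35, [0.689, 0.1741, 0.0047])]
top scoop [(0.74, [0.5848, 0.1242, 0.1857]), (0.18, [0.5942, 0.1066, 0.1914])]
top scoop_mouth [(0.9, [0.5471, 0.0692, 0.1863])]
```

View pics/s3c.png

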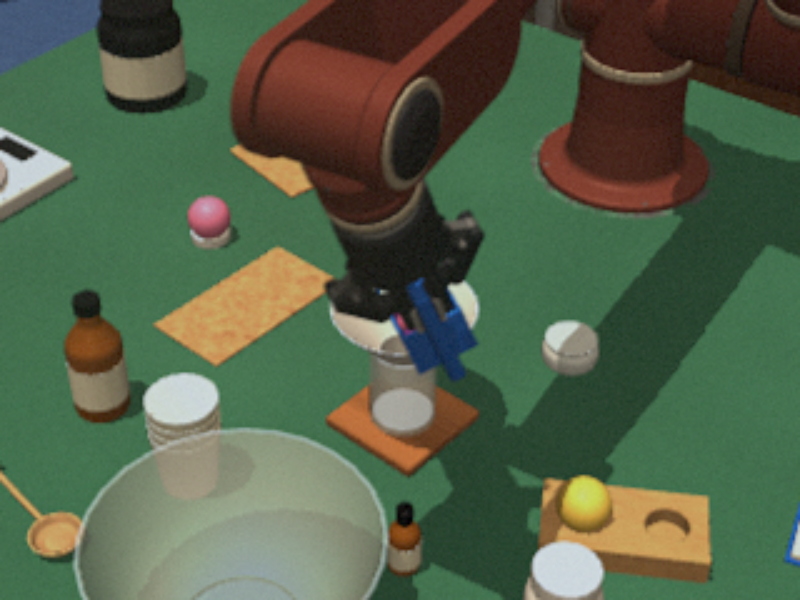

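play_rows --increments '[{"offset": [0,-11,1],"twist": -0.1,"grip": 0},{"offset": [-1,-22,2],"twist": -0.2,"grip": 0},{"offset": [-4,-33,3],"twist": -0.3,"grip": 0},{"offset": [-7,-43,4],"twist": -0.4,"grip": 0},{"offset": [-12,-53,5],"twist": -0.5,"grip": 0}]'

```text
time: 15.45
tool_pos: [0.659, 0.1796, 0.42]
tool_rot: [-0.14, 0.7, 0.681, -0.16]
contact_force: [-0.3, -0.1, -1.1]
gripper_width: 0.155
```

play_rows --increments '[{"offset": [0,-11,1],"twist": -0.1,"grip": 0},{"offset": [-2,-22,2],"twist": -0.2,"grip": 0},{"offset": [-4,-33,3],"twist": -0.3,"grip": 0},{"offset": [-8,-43,4],"twist": -0.4,"grip": 0},{"offset": [-12,-54,5],"twist": -0.5,"grip": 0}]'

```text
time: 15.87
tool_pos: [0.6074, 0.1691, 0.4384]
tool_rot: [-0.175, 0.51, 0.834, -0.121]
contact_force: [0.7, 0.5, -1.5]
gripper_width: 0.157
```

play_rows --increments '[{"offset": [0,-11,1],"twist": -0.1,"grip": 0},{"offset": [-2,-22,2],"twist": -0.2,"grip": 0},{"offset": [-4,-33,4],"twist": -0.3,"grip": 0},{"offset": [-8,-43,5],"twist": -0.4,"grip": 0},{"offset": [-13,-54,6],"twist": -0.5,"grip": 0}]'

```text
time: 16.28
tool_pos: [0.5666, 0.133, 0.4515]
tool_rot: [-0.2, 0.288, 0.934, -0.073]
contact_force: [-0.3, -0.6, -2.1]
gripper_width: 0.156
```

play_rows --increments '[{"offset": [-1,-11,1],"twist": -0.1,"grip": 0},{"offset": [-2,-23,3],"twist": -0.2,"grip": 0},{"offset": [-5,-34,4],"twist": -0.3,"grip": 0},{"offset": [-10,-45,6],"twist": -0.4,"grip": 0},{"offset": [-15,-56,7],"twist": -0.5,"grip": 0}]'

```text
time: 16.7
tool_pos: [0.5465, 0.078, 0.4544]
tool_rot: [-0.212, 0.048, 0.976, -0.022]
contact_force: [-0.0, -1.0, -1.1]
gripper_width: 0.156
```

```bash
python3 st.py; python3 - <<'E'
from look import *
look('scene',['scoop','scoop_mouth','scoop_grip']+['pearl%d'%i for i in range(1,7)],'s4');look('top',['scoop','scoop_mouth'],'t4')
f=cv2.imread('pics/s4.png'); g=cv2.imread('pics/t4.png'); cv2.imwrite('pics/s4c.png',np.hstack([cv2.resize(f[180:340,220:420],(500,400)),cv2.resize(g[140:260,200:320],(300,400))]))
E
```

```text
16.7 [0.0104, -0.0365, 1.6361, -0.0192, 1.9703, -1.4661] [0.5465, 0.078, 0.4544] [-0.2116, 0.0478, 0.9759, -0.0216]
x [-0.906  0.102  0.411] z [-0.415 -0.022 -0.91 ]
scene scoop [(0.97, [0.4814, 0.0654, 0.2089]), (0.41, [0.4326, -0.3042, 0.0328])]
scene scoop_mouth [(0.35, [0.4795, 0.0645, 0.2063])]
scene scoop_grip [(0.73, [0.5391, 0.3115, -0.0008]), (0.72, [0.4821, 0.0745, 0.3123])]
scene pearl1 []
scene pearl2 []
scene pearl3 []
scene pearl4 []
scene pearl5 []
scene pearl6 []
top scoop [(0.63, [0.4792, 0.0712, 0.2086])]
top scoop_mouth []
```

View pics/s4c.png

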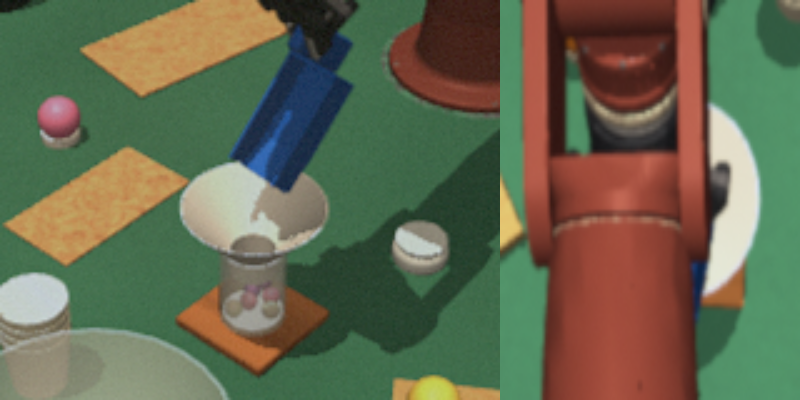

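```bash
python3 - <<'E'
from kin import *
from plant import manip
s=manip.state(); x=s['tool_pos']; up=x+[0,0,.04]; tgt=np.array([.6223,-.1845,.42])
plan([(up,0)]+[(up+(tgt-up)*k/5,.6) for k in range(1,6)],s)
E
```

```text
offset [16.4, -2.6, -36.4] twist 0
offset [-25.4, -50.2, 8.4] twist 0.6
offset [-49.3, -27.1, 8.4] twist 0.6
offset [-56.0, 5.5, 8.4] twist 0.6
offset [-43.1, 36.1, 8.4] twist 0.6
offset [-15.2, 54.1, 8.4] twist 0.6
```

play_rows --increments '[{"offset": [0,0,0],"twist": 0,"grip": 0},{"offset": [0,0,0],"twist": 0,"grip": 0},{"offset": [4,-1,-9],"twist": 0,"grip": 0},{"offset": [10,-2,-23],"twist": 0,"grip": 0},{"offset": [16,-3,-36],"twist": 0,"grip": 0}]'

```text
time: 17.77
tool_pos: [0.5467, 0.0784, 0.4947]
tool_rot: [-0.212, 0.049, 0.976, -0.022]
contact_force: [0.3, -0.0, 0.4]
gripper_width: 0.157
```

play_rows --increments '[{"offset": [-5,-10,2],"twist": 0.12,"grip": 0},{"offset": [-10,-20,3],"twist": 0.24,"grip": 0},{"offset": [-15,-30,5],"twist": 0.36,"grip": 0},{"offset": [-20,-40,7],"twist": 0.48,"grip": 0},{"offset": [-25,-50,8],"twist": 0.6,"grip": 0}]'

```text
time: 18.18
tool_pos: [0.5618, 0.0254, 0.4807]
tool_rot: [-0.195, 0.338, 0.917, -0.084]
contact_force: [-0.1, 0.1, -1.5]
gripper_width: 0.16
```

play_rows --increments '[{"offset": [-10,-5,2],"twist": 0.12,"grip": 0},{"offset": [-20,-11,3],"twist": 0.24,"grip": 0},{"offset": [-30,-16,5],"twist": 0.36,"grip": 0},{"offset": [-39,-22,7],"twist": 0.48,"grip": 0},{"offset": [-49,-27,8],"twist": 0.6,"grip": 0}]'

```text
time: 18.6
tool_pos: [0.5769, -0.0271, 0.4663]
tool_rot: [-0.161, 0.594, 0.776, -0.138]
contact_force: [-0.4, -0.0, -1.0]
gripper_width: 0.155
```

play_rows --increments '[{"offset": [-11,1,2],"twist": 0.12,"grip": 0},{"offset": [-22,2,3],"twist": 0.24,"grip": 0},{"offset": [-34,3,5],"twist": 0.36,"grip": 0},{"offset": [-45,4,7],"twist": 0.48,"grip": 0},{"offset": [-56,6,8],"twist": 0.6,"grip": 0}]'

```text
time: 19.02
tool_pos: [0.5928, -0.0798, 0.4516]
tool_rot: [-0.113, 0.797, 0.565, -0.179]
contact_force: [-0.2, 0.5, -0.6]
gripper_width: 0.153
```

play_rows --increments '[{"offset": [-9,7,2],"twist": 0.12,"grip": 0},{"offset": [-17,14,3],"twist": 0.24,"grip": 0},{"offset": [-26,22,5],"twist": 0.36,"grip": 0},{"offset": [-34,29,7],"twist": 0.48,"grip": 0},{"offset": [-43,36,8],"twist": 0.6,"grip": 0}]'

```text
time: 19.43
tool_pos: [0.6081, -0.1324, 0.4369]
tool_rot: [-0.055, 0.929, 0.305, -0.205]
contact_force: [0.5, -0.3, -0.3]
gripper_width: 0.158
```

play_rows --increments '[{"offset": [-3,11,2],"twist": 0.12,"grip": 0},{"offset": [-6,22,3],"twist": 0.24,"grip": 0},{"offset": [-9,32,5],"twist": 0.36,"grip": 0},{"offset": [-12,43,7],"twist": 0.48,"grip": 0},{"offset": [-15,54,8],"twist": 0.6,"grip": 0}]'

```text
time: 19.85
tool_pos: [0.6234, -0.185, 0.4224]
tool_rot: [0.008, 0.977, 0.017, -0.212]
contact_force: [0.1, 0.7, -0.7]
gripper_width: 0.159
```

```bash
python3 st.py; python3 - <<'E'
from look import *
for c in('wrist','scene','top'): look(c,['scoop','scoop_mouth','scoop_grip','mat']+(['pearl%d'%i for i in range(1,7)] if c=='scene' else []),c[0]+'5')
f=cv2.imread('pics/s5.png'); g=cv2.imread('pics/t5.png'); w=cv2.imread('pics/w5.png');cv2.imwrite('pics/s5c.png',np.hstack([cv2.resize(f[190:330,250:420],(400,330)),cv2.resize(w,(400,330))]))
s=manip.state(); plan([((.6223,-.1845,.2175),0)],s)
E
```

```text
19.85 [-0.3745, 0.2028, 1.4356, -0.1824, 1.8912, 1.1387] [0.6234, -0.185, 0.4224] [0.0078, 0.9771, 0.0166, -0.2121]
x [ 0.91   0.029 -0.415] z [-0.414 -0.022 -0.91 ]
wrist scoop [(0.85, [0.4816, -0.188, 0.2073])]
wrist scoop_mouth []
wrist scoop_grip [(0.67, [0.5564, -0.1898, 0.2793])]
wrist mat [(0.64, [0.4975, -0.1887, -0.001]), (0.63, [0.1763, -0.3182, -0.0027])]
scene scoop [(0.63, [0.4826, -0.1931, 0.2077])]
scene scoop_mouth [(0.74, [0.4191, -0.191, 0.2247])]
scene scoop_grip []
scene mat [(0.85, [0.1767, -0.3215, 0.0035])]
scene pearl1 []
scene pearl2 []
scene pearl3 []
scene pearl4 []
scene pearl5 []
scene pearl6 []
top scoop [(0.74, [0.4807, -0.1906, 0.2121])]
top scoop_mouth [(0.7, [0.4191, -0.1944, 0.2249])]
top scoop_grip [(0.66, [0.5588, -0.1861, 0.2791])]
top mat [(0.56, [0.1738, -0.3151, -0.001])]
offset [83.9, -1.0, 185.8] twist 0
```

View pics/s5c.png

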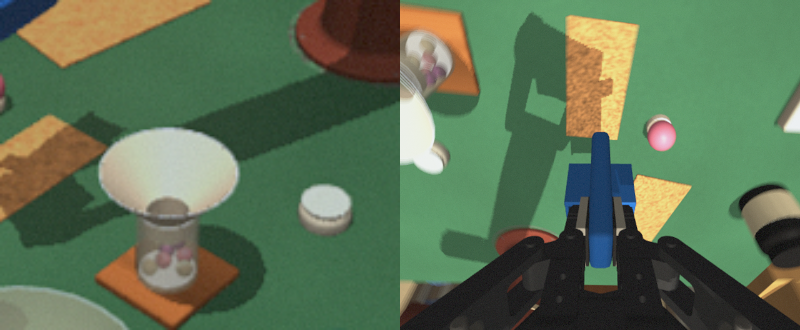

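play_rows --increments '[{"offset": [14,0,31],"twist": 0,"grip": 0},{"offset": [31,0,68],"twist": 0,"grip": 0},{"offset": [48,0,106],"twist": 0,"grip": 0},{"offset": [65,-1,144],"twist": 0,"grip": 0},{"offset": [76,-1,168],"twist": 0,"grip": 0}]'

```text
time: 21.32
tool_pos: [0.621, -0.1837, 0.232]
tool_rot: [0.006, 0.976, 0.02, -0.215]
contact_force: [-0.1, 0.1, -1.4]
gripper_width: 0.154
```

play_rows --increments '[{"offset": [3,0,6],"twist": 0,"grip": 0},{"offset": [5,0,11],"twist": 0,"grip": 0},{"offset": [7,0,15],"twist": 0,"grip": 0},{"offset": [8,0,17],"twist": 0,"grip": 0},{"offset": [8,0,17],"twist": 0,"grip": 0}]'

```text
time: 21.73
tool_pos: [0.6235, -0.1848, 0.2202]
tool_rot: [0.008, 0.977, 0.02, -0.211]
contact_force: [0.5, -0.7, -0.7]
gripper_width: 0.157
```

```bash
python3 st.py; python3 - <<'E'
from look import *
for c in('wrist','scene'): look(c,['scoop','scoop_mouth','scoop_grip','bomb_pink'])
E
```

```text
21.7333 [-0.3742, 0.3798, 1.5749, -0.1732, 1.5776, 1.1897] [0.6235, -0.1848, 0.2202] [0.0077, 0.9772, 0.0196, -0.211]
x [ 0.91   0.035 -0.413] z [-0.412 -0.023 -0.911]
wrist scoop [(0.87, [0.4812, -0.1906, 0.0062])]
wrist scoop_mouth []
wrist scoop_grip [(0.91, [0.5541, -0.1896, 0.0758])]
wrist bomb_pink [(0.95, [0.435, -0.3057, 0.0288])]
scene scoop [(0.71, [0.4796, -0.1921, 0.0042]), (0.35, [0.5445, 0.0637, 0.1483])]
scene scoop_mouth [(0.73, [0.4216, -0.1922, 0.0227])]
scene scoop_grip [(0.98, [0.5572, -0.1868, 0.0816])]
scene bomb_pink [(0.62, [0.4317, -0.3042, 0.0317])]
```

play_rows --increments '[{"offset": [1,0,2],"twist": 0,"grip": 0},{"offset": [2,0,4],"twist": 0,"grip": 0},{"offset": [2,0,4],"twist": 0,"grip": 0}]'

```text
time: 22.48
tool_pos: [0.6234, -0.1847, 0.216]
tool_rot: [0.007, 0.977, 0.019, -0.213]
contact_force: [-2.4, 1.7, 9.4]
gripper_width: 0.156
```

play_rows --increments '[{"offset": [0,0,0],"twist": 0,"grip": 0.25},{"offset": [0,0,0],"twist": 0,"grip": 0.4},{"offset": [0,0,0],"twist": 0,"grip": 0.7},{"offset": [0,0,0],"twist": 0,"grip": 1},{"offset": [0,0,0],"twist": 0,"grip": 1}]'

```text
time: 22.9
tool_pos: [0.6227, -0.1845, 0.2133]
tool_rot: [0.007, 0.977, 0.02, -0.213]
contact_force: [-0.3, 0.2, 0.1]
gripper_width: 0.807
```

play_rows --increments '[{"offset": [0,0,-15],"twist": 0,"grip": 1},{"offset": [0,0,-45],"twist": 0,"grip": 1},{"offset": [0,0,-80],"twist": 0,"grip": 1},{"offset": [0,0,-100],"twist": 0,"grip": 1}]'

```text
time: 23.23
tool_pos: [0.6661, -0.1824, 0.3095]
tool_rot: [0.008, 0.977, 0.02, -0.21]
contact_force: [1.4, -0.4, -0.2]
gripper_width: 1.0
```

```bash
python3 st.py; python3 - <<'E'
from look import *
for c in('wrist','scene','top'): look(c,['scoop','scoop_mouth','scoop_grip','bomb_pink','gift_tray_hole1','bomb_yellow'],c[0]+'6')
f=cv2.imread('pics/s6.png'); w=cv2.imread('pics/w6.png');cv2.imwrite('pics/s6c.png',np.hstack([cv2.resize(f[160:330,170:350],(400,400)),cv2.resize(w[100:420,120:520],(400,400))]))
E
```

```text
23.2333 [-0.3497, 0.372, 1.4231, -0.1661, 1.7371, 1.1858] [0.6661, -0.1824, 0.3095] [0.0079, 0.9774, 0.0196, -0.2103]
x [ 0.911  0.035 -0.411] z [-0.411 -0.024 -0.911]
wrist scoop [(0.77, [0.4795, -0.1923, 0.0029])]
wrist scoop_mouth [(0.83, [0.4279, -0.1968, 0.0166])]
wrist scoop_grip [(0.9, [0.5544, -0.1908, 0.0741])]
wrist bomb_pink []
wrist gift_tray_hole1 []
wrist bomb_yellow [(0.23, [0.54, 0.0618, -0.0035])]
scene scoop [(0.74, [0.5567, 0.2823, 0.039]), (0.67, [0.4847, -0.1963, 0.0048])]
scene scoop_mouth [(0.78, [0.4216, -0.1949, 0.0208])]
scene scoop_grip [(0.66, [0.5577, -0.1905, 0.0746])]
scene bomb_pink [(0.59, [0.4336, -0.3055, 0.0323])]
scene gift_tray_hole1 [(0.81, [0.5615, 0.2795, 0.0232]), (0.63, [0.5232, 0.3468, 0.026])]
scene bomb_yellow [(0.64, [0.5389, 0.0655, -0.0026]), (0.24, [0.4835, -0.1941, 0.0018])]
top scoop [(0.86, [0.4805, -0.1936, 0.0029]), (0.65, [0.5447, 0.0599, -0.0026])]
top scoop_mouth [(0.93, [0.4191, -0.1984, 0.0188])]
top scoop_grip [(0.58, [0.5605, -0.1822, 0.0717])]
top bomb_pink [(0.74, [0.4369, -0.3009, 0.0282]), (0.21, [0.6906, 0.3373, 0.0001])]
top gift_tray_hole1 [(0.91, [0.5209, 0.345, 0.0313]), (0.7, [0.5582, 0.2807, 0.0264])]
top bomb_yellow [(0.52, [0.5568, 0.2814, 0.0421]), (0.39, [0.725, -0.0495, -0.0019])]
```

View pics/s6c.png

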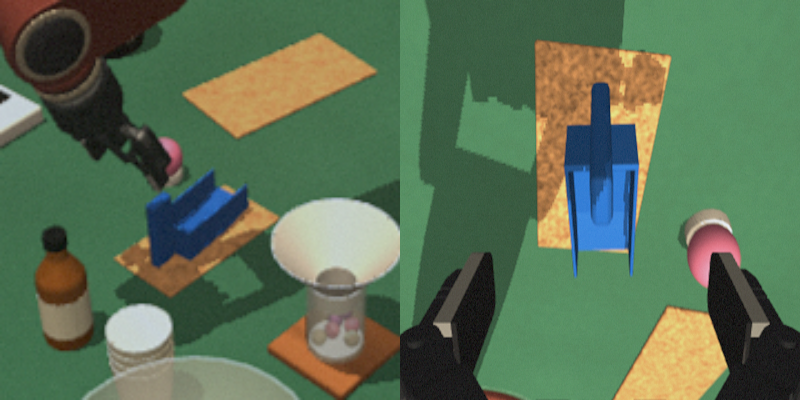

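```bash
python3 - <<'E'
from pour import *
from plant import manip
s=manip.state(); M=wxyz(s['tool_rot']); q=s['joint_pos']
b=np.array([.4345,-.3035,.029]); h=np.array([.5215,.3462,.041]); D=.1625
g=b-D*M[:,2]; pre=g-.09*M[:,2]; up=g+[0,0,.22]
M2=M@R.from_euler('z',.1).as_matrix(); hp=h-D*M2[:,2]; hu=hp+[0,0,.2]
for n,x,m in(('pre',pre,M),('g',g,M),('up',up,M),('hu',hu,M2),('hp',hp,M2)): 
    q,e=ik(m,x,q); print(n,x.round(4),q.round(2),round(e,4))
plan([(pre,0),(g,0),(up,0),(hu,.1),(hp,0)],s)
E
```

```text
pre [ 0.5393 -0.2979  0.2587] [-0.58  0.26  1.66 -0.25  1.58  0.99] 0.0
g [ 0.5019 -0.2999  0.1768] [-0.62  0.3   1.77 -0.26  1.43  1.  ] 0.0
up [ 0.5019 -0.2999  0.3968] [-0.62  0.06  1.64 -0.27  1.78  0.9 ] 0.0
hu [0.5889 0.3498 0.3888] [0.41 0.3  1.38 0.15 1.87 2.05] 0.0
hp [0.5889 0.3498 0.1888] [0.41 0.48 1.49 0.14 1.57 2.01] 0.0
offset [-98.7, 110.1, 96.4] twist 0
offset [0.0, 0.0, 90.0] twist 0
offset [-91.4, 1.2, -200.1] twist 0
offset [105.5, -645.6, -43.2] twist 0.1
offset [82.6, -9.4, 181.9] twist 0
```

play_rows --increments '[{"offset": [-20,22,0],"twist": 0,"grip": 1},{"offset": [-40,50,20],"twist": 0,"grip": 1},{"offset": [-62,72,48],"twist": 0,"grip": 1},{"offset": [-84,94,76],"twist": 0,"grip": 1},{"offset": [-99,110,96],"twist": 0,"grip": 1}]'

```text
time: 24.7
tool_pos: [0.5368, -0.299, 0.258]
tool_rot: [0.007, 0.977, 0.019, -0.213]
contact_force: [0.2, -0.6, 0.5]
gripper_width: 0.998
```

play_rows --increments '[{"offset": [0,0,0],"twist": 0,"grip": 1}]'

```text
time: 24.78
tool_pos: [0.5349, -0.2998, 0.2556]
tool_rot: [0.005, 0.976, 0.018, -0.216]
contact_force: [0.5, 1.3, -0.8]
gripper_width: 1.001
```

```bash
python3 st.py; python3 - <<'E'
from look import *
for c in('wrist','scene','top'): look(c,['bomb_pink'],c[0]+'7')
s=manip.state();M=wxyz(s['tool_rot'])
plan([(np.array([.4345,-.3035,.029])-.1625*M[:,2],0)],s)
c=manip.get_calibration('wrist');T=np.linalg.inv(np.array(c['T']));p=T[:3,:3]@[.4345,-.3035,.029]+T[:3,3];print(c['fx']*p[0]/p[2]+c['cx'],c['fy']*p[1]/p[2]+c['cy'],25/1000*c['fx']/p[2])
w=cv2.imread('pics/w7.png');h=cv2.inRange(cv2.cvtColor(w,cv2.COLOR_BGR2HSV),(165,90,60),(178,255,255));n,l,st,ce=cv2.connectedComponentsWithStats(h);i=1+st[1:,4].argmax();print(st[i],ce[i])
E
```

```text
24.7833 [-0.5889, 0.2541, 1.6664, -0.2514, 1.5793, 0.9891] [0.5349, -0.2998, 0.2556] [0.0053, 0.9763, 0.0177, -0.2156]
x [ 0.906  0.032 -0.421] z [-0.421 -0.018 -0.907]
wrist bomb_pink [(0.81, [0.4353, -0.3037, 0.0242])]
scene bomb_pink [(0.75, [0.4335, -0.3058, 0.0337]), (0.6, [0.5583, 0.2852, 0.0408])]
top bomb_pink [(0.61, [0.4364, -0.3014, 0.0311]), (0.54, [0.5401, 0.0583, 0.0303])]
offset [-0.7, 0.2, 91.8] twist 0
321.63630125511304 245.34038388567674 39.22248913677227
[ 279  198   80   80 4107] [316.33260287 232.4219625 ]
```

play_rows --increments '[{"offset": [0,0,30],"twist": 0,"grip": 1},{"offset": [1,0,60],"twist": 0,"grip": 1},{"offset": [1,0,85],"twist": 0,"grip": 1},{"offset": [1,0,91],"twist": 0,"grip": 1},{"offset": [1,0,91],"twist": 0,"grip": 0.7}]'

```text
time: 25.5
tool_pos: [0.5017, -0.2988, 0.1742]
tool_rot: [0.006, 0.977, 0.02, -0.214]
contact_force: [-0.3, -0.8, 0.6]
gripper_width: 0.882
```

play_rows --increments '[{"offset": [0,0,0],"twist": 0,"grip": 0.5},{"offset": [0,0,0],"twist": 0,"grip": 0.3},{"offset": [0,0,0],"twist": 0,"grip": 0},{"offset": [0,0,0],"twist": 0,"grip": 0},{"offset": [0,0,0],"twist": 0,"grip": 0}]'

```text
time: 25.92
tool_pos: [0.5041, -0.2996, 0.1791]
tool_rot: [0.007, 0.977, 0.02, -0.211]
contact_force: [1.5, 4.9, 6.2]
gripper_width: 0.552
```

play_rows --increments '[{"offset": [-4,0,-9],"twist": 0,"grip": 0},{"offset": [-14,0,-30],"twist": 0,"grip": 0},{"offset": [-29,0,-64],"twist": 0,"grip": 0},{"offset": [-43,0,-95],"twist": 0,"grip": 0},{"offset": [-58,0,-127],"twist": 0,"grip": 0}]'

```text
time: 26.33
tool_pos: [0.5025, -0.299, 0.3187]
tool_rot: [0.008, 0.977, 0.02, -0.212]
contact_force: [0.7, -0.1, -0.4]
gripper_width: 0.553
```

play_rows --increments '[{"offset": [-15,0,-32],"twist": 0,"grip": 0},{"offset": [-29,0,-63],"twist": 0,"grip": 0},{"offset": [-33,0,-73],"twist": 0,"grip": 0}]'

```text
time: 26.58
tool_pos: [0.5033, -0.2991, 0.4047]
tool_rot: [0.011, 0.978, 0.019, -0.208]
contact_force: [0.0, -0.8, 0.7]
gripper_width: 0.553
```

```bash
python3 st.py; python3 - <<'E'
from look import *
for c in('wrist','scene','top'): look(c,['bomb_pink'],c[0]+'8')
s=manip.state();M=wxyz(s['tool_rot']);M2=M@R.from_euler('z',.1).as_matrix();hp=np.array([.5215,.3462,.041])-.1625*M2[:,2]
plan([(hp+[0,0,.2],.1),(hp,0)],s)
w=cv2.imread('pics/w8.png');f=cv2.imread('pics/s8.png');cv2.imwrite('pics/s8c.png',np.hstack([cv2.resize(f[120:330,150:430],(400,300)),cv2.resize(w,(400,300))]))
E
```

```text
26.5833 [-0.616, 0.05, 1.6311, -0.2679, 1.7844, 0.902] [0.5033, -0.2991, 0.4047] [0.0111, 0.9779, 0.0189, -0.2078]
x [ 0.913  0.032 -0.407] z [-0.406 -0.029 -0.913]
wrist bomb_pink []
scene bomb_pink [(0.57, [0.4339, -0.3082, 0.2537])]
top bomb_pink [(0.52, [0.434, -0.3027, 0.2488]), (0.19, [0.5384, 0.3146, 0.001])]
offset [104.8, -643.5, -45.5] twist 0.1
offset [83.3, -8.9, 181.6] twist 0
```

View pics/s8c.png

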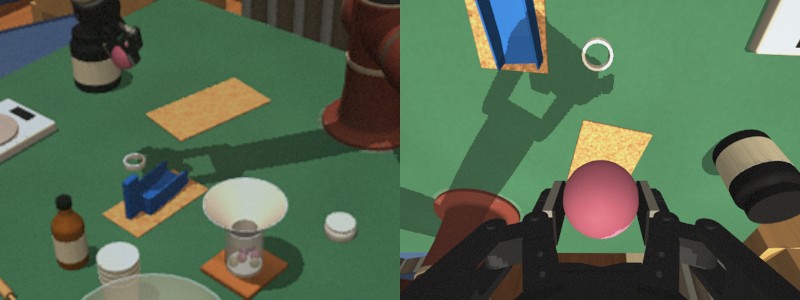

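play_rows --increments '[{"offset": [2,-10,-1],"twist": 0,"grip": 0},{"offset": [6,-35,-3],"twist": 0,"grip": 0},{"offset": [11,-70,-5],"twist": 0,"grip": 0},{"offset": [18,-110,-8],"twist": 0,"grip": 0},{"offset": [24,-150,-10],"twist": 0,"grip": 0}]'

```text
time: 27.3
tool_pos: [0.522, -0.1458, 0.3922]
tool_rot: [0.006, 0.977, 0.019, -0.214]
contact_force: [0.5, 0.6, -1.5]
gripper_width: 0.553
```

play_rows --increments '[{"offset": [6,-40,-3],"twist": 0,"grip": 0},{"offset": [13,-79,-6],"twist": 0,"grip": 0},{"offset": [19,-118,-8],"twist": 0,"grip": 0},{"offset": [26,-158,-11],"twist": 0,"grip": 0},{"offset": [32,-197,-14],"twist": 0,"grip": 0}]'

```text
time: 27.72
tool_pos: [0.5484, 0.0532, 0.3905]
tool_rot: [0.007, 0.977, 0.02, -0.214]
contact_force: [1.4, -0.0, -1.7]
gripper_width: 0.551
```

play_rows --increments '[{"offset": [6,-40,-3],"twist": 0,"grip": 0},{"offset": [13,-79,-6],"twist": 0,"grip": 0},{"offset": [19,-118,-8],"twist": 0,"grip": 0},{"offset": [26,-158,-11],"twist": 0,"grip": 0},{"offset": [32,-197,-14],"twist": 0,"grip": 0}]'

```text
time: 28.13
tool_pos: [0.5749, 0.2515, 0.3886]
tool_rot: [0.008, 0.977, 0.02, -0.214]
contact_force: [0.7, -0.7, -1.2]
gripper_width: 0.554
```

play_rows --increments '[{"offset": [6,-37,-3],"twist": 0.03,"grip": 0},{"offset": [11,-67,-5],"twist": 0.06,"grip": 0},{"offset": [15,-88,-6],"twist": 0.1,"grip": 0},{"offset": [17,-99,-7],"twist": 0.1,"grip": 0},{"offset": [17,-99,-7],"twist": 0.1,"grip": 0}]'

```text
time: 28.55
tool_pos: [0.5893, 0.3507, 0.3874]
tool_rot: [0.018, 0.976, -0.027, -0.213]
contact_force: [0.1, -0.8, -0.7]
gripper_width: 0.558
```

```bash
python3 st.py; python3 - <<'E'
from look import *
for c in('wrist','scene','top'): look(c,['bomb_pink','gift_tray_hole1','bomb_yellow','gift_tray'],c[0]+'9')
s=manip.state();M=wxyz(s['tool_rot']);hp=np.array([.5215,.3462,.041])-.1643*M[:,2];print(hp)
plan([(hp+[0,0,.03],0),(hp,0)],s)
E
```

```text
28.55 [0.4062, 0.2994, 1.3807, 0.1498, 1.8669, 2.0473] [0.5893, 0.3507, 0.3874] [0.0184, 0.9764, -0.0274, -0.2133]
x [ 0.908 -0.061 -0.416] z [-0.418 -0.024 -0.908]
wrist bomb_pink [(0.61, [0.52, 0.3474, 0.2337])]
wrist gift_tray_hole1 [(0.69, [0.5225, 0.3465, 0.0232])]
wrist bomb_yellow [(0.79, [0.5593, 0.2791, 0.0404])]
wrist gift_tray [(0.56, [0.54, 0.3138, -0.0053]), (0.52, [0.3556, 0.1427, -0.0011])]
scene bomb_pink []
scene gift_tray_hole1 [(0.85, [0.5607, 0.2806, 0.0267]), (0.59, [0.5209, 0.3456, 0.0256])]
scene bomb_yellow [(0.62, [0.5577, 0.2855, 0.0367])]
scene gift_tray [(0.75, [0.5381, 0.3103, -0.0024])]
top bomb_pink []
top gift_tray_hole1 [(0.61, [0.5568, 0.2822, 0.0286])]
top bomb_yellow [(0.63, [0.5561, 0.2822, 0.0421])]
top gift_tray [(0.63, [0.5373, 0.315, -0.0014])]
[0.58969074 0.34982131 0.19043694]
offset [69.5, -9.2, 153.9] twist 0
offset [12.4, -1.4, 27.3] twist 0
```

play_rows --increments '[{"offset": [10,-1,22],"twist": 0,"grip": 0},{"offset": [26,-3,57],"twist": 0,"grip": 0},{"offset": [43,-6,94],"twist": 0,"grip": 0},{"offset": [59,-8,131],"twist": 0,"grip": 0},{"offset": [69,-9,153],"twist": 0,"grip": 0}]'

```text
time: 29.72
tool_pos: [0.588, 0.3492, 0.2162]
tool_rot: [0.019, 0.976, -0.029, -0.214]
contact_force: [-0.8, 0.2, -1.3]
gripper_width: 0.549
```

play_rows --increments '[{"offset": [3,0,7],"twist": 0,"grip": 0},{"offset": [6,-1,13],"twist": 0,"grip": 0},{"offset": [8,-1,18],"twist": 0,"grip": 0},{"offset": [10,-1,22],"twist": 0,"grip": 0},{"offset": [10,-1,22],"twist": 0,"grip": 0}]'

```text
time: 30.13
tool_pos: [0.5902, 0.3498, 0.1985]
tool_rot: [0.017, 0.977, -0.029, -0.211]
contact_force: [0.1, -0.2, -0.6]
gripper_width: 0.551
```

```bash
python3 st.py; python3 - <<'E'
from look import *
for c in('wrist','scene'): look(c,['bomb_pink','bomb_yellow'],c[0]+'A')
s=manip.state();M=wxyz(s['tool_rot']);hp=np.array([.5215,.3462,.041])-.1643*M[:,2];print(hp)
plan([(hp,0)],s)
w=cv2.imread('pics/wA.png');f=cv2.imread('pics/sA.png');cv2.imwrite('pics/sAc.png',np.hstack([cv2.resize(f[270:420,330:490],(400,375)),cv2.resize(w,(400,375))]))
E
```

```text
30.1333 [0.4044, 0.4744, 1.4898, 0.1434, 1.5803, 2.0067] [0.5902, 0.3498, 0.1985] [0.0172, 0.9769, -0.029, -0.2109]
x [ 0.909 -0.064 -0.411] z [-0.413 -0.021 -0.91 ]
wrist bomb_pink [(0.59, [0.5216, 0.3455, 0.0462])]
wrist bomb_yellow [(0.95, [0.5604, 0.2781, 0.0404])]
scene bomb_pink [(0.65, [0.5186, 0.346, 0.0534]), (0.6, [0.3544, 0.1408, -0.0003])]
scene bomb_yellow [(0.61, [0.5572, 0.2845, 0.0374])]
[0.58948511 0.34972947 0.1905328 ]
offset [2.8, -0.4, 7.2] twist 0
```

View pics/sAc.png

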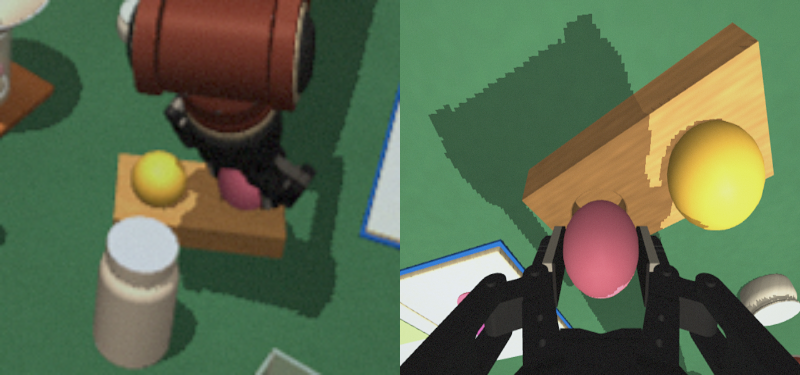

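play_rows --increments '[{"offset": [1,0,2],"twist": 0,"grip": 0},{"offset": [2,0,4],"twist": 0,"grip": 0},{"offset": [2,0,5],"twist": 0,"grip": 0},{"offset": [2,0,5],"twist": 0,"grip": 0}]'

```text
time: 30.77
tool_pos: [0.5896, 0.3493, 0.1922]
tool_rot: [0.017, 0.977, -0.029, -0.212]
contact_force: [1.1, 0.4, 0.6]
gripper_width: 0.554
```

play_rows --increments '[{"offset": [0,0,1],"twist": 0,"grip": 0},{"offset": [1,0,2],"twist": 0,"grip": 0},{"offset": [1,0,2],"twist": 0,"grip": 0}]'

```text
time: 31.02
tool_pos: [0.5901, 0.3495, 0.191]
tool_rot: [0.017, 0.977, -0.029, -0.211]
contact_force: [2.4, 1.0, 5.2]
gripper_width: 0.551
```

play_rows --increments '[{"offset": [0,0,0],"twist": 0,"grip": 0.58},{"offset": [0,0,0],"twist": 0,"grip": 0.62},{"offset": [0,0,0],"twist": 0,"grip": 0.66},{"offset": [0,0,0],"twist": 0,"grip": 0.68},{"offset": [0,0,0],"twist": 0,"grip": 0.68}]'

```text
time: 31.43
tool_pos: [0.589, 0.3491, 0.1888]
tool_rot: [0.018, 0.977, -0.029, -0.213]
contact_force: [-0.1, 0.1, -0.5]
gripper_width: 0.676
```

play_rows --increments '[{"offset": [0,0,-5],"twist": 0,"grip": 0.68},{"offset": [0,0,-20],"twist": 0,"grip": 0.68},{"offset": [0,0,-45],"twist": 0,"grip": 0.68},{"offset": [0,0,-80],"twist": 0,"grip": 0.7},{"offset": [0,0,-110],"twist": 0,"grip": 0.8}]'

```text
time: 31.85
tool_pos: [0.6359, 0.3517, 0.2924]
tool_rot: [0.017, 0.977, -0.029, -0.212]
contact_force: [0.3, 0.5, 1.0]
gripper_width: 0.797
```

play_rows --increments '[{"offset": [-20,20,-20],"twist": 0,"grip": 1},{"offset": [-40,50,-40],"twist": 0,"grip": 1},{"offset": [-40,80,-60],"twist": 0,"grip": 1},{"offset": [-40,100,-60],"twist": 0,"grip": 1},{"offset": [-40,100,-60],"twist": 0,"grip": 1}]'

```text
time: 32.27
tool_pos: [0.6198, 0.2527, 0.3701]
tool_rot: [0.017, 0.977, -0.031, -0.209]
contact_force: [-0.2, -0.1, 0.4]
gripper_width: 0.997
```

```bash
python3 st.py; python3 - <<'E'
from look import *
for c in('wrist','scene','top'): look(c,['bomb_pink','bomb_yellow','gift_tray_hole1','scoop','white_tub','dropper_bottle','cup_stack','lip_tin','amber_bottle'],c[0]+'B')
w=cv2.imread('pics/tB.png');f=cv2.imread('pics/sB.png');cv2.imwrite('pics/sBc.png',np.hstack([cv2.resize(f[180:420,180:480],(400,320)),cv2.resize(w[100:340,130:450],(400,320))]))
E
```

```text
32.2667 [0.2623, 0.2768, 1.4363, 0.0899, 1.8414, 1.9023] [0.6198, 0.2527, 0.3701] [0.0171, 0.9773, -0.031, -0.209]
x [ 0.911 -0.068 -0.407] z [-0.41  -0.02  -0.912]
wrist bomb_pink [(0.9, [0.5238, 0.3448, 0.038])]
wrist bomb_yellow [(0.79, [0.5579, 0.2796, 0.0402]), (0.49, [0.5483, 0.0626, 0.0129])]
wrist gift_tray_hole1 []
wrist scoop []
wrist white_tub []
wrist dropper_bottle []
wrist cup_stack []
wrist lip_tin [(0.6, [0.355, 0.1443, -0.0015])]
wrist amber_bottle [(0.63, [0.5428, 0.0627, -0.0024])]
scene bomb_pink [(0.57, [0.5198, 0.344, 0.043])]
scene bomb_yellow [(0.87, [0.5544, 0.2822, 0.0363])]
scene gift_tray_hole1 [(0.97, [0.5594, 0.2779, 0.0273]), (0.62, [0.5222, 0.3457, 0.0236])]
scene scoop [(0.82, [0.4837, -0.1949, 0.003])]
scene white_tub [(0.73, [0.6903, 0.3387, 0.0017])]
scene dropper_bottle [(0.76, [0.6886, 0.1767, 0.0034])]
scene cup_stack [(0.16, [0.5419, 0.0662, 0.0168])]
scene lip_tin [(0.58, [0.3541, 0.1417, -0.001])]
scene amber_bottle [(0.83, [0.7077, -0.1914, 0.0013])]
top bomb_pink []
top bomb_yellow []
top gift_tray_hole1 [(0.45, [0.5231, 0.3448, 0.028])]
top scoop [(0.97, [0.4823, -0.1922, 0.0052])]
top white_tub []
top dropper_bottle []
top cup_stack [(0.8, [0.7304, -0.0496, -0.0021])]
top lip_tin [(0.79, [0.3552, 0.147, -0.0014])]
top amber_bottle [(0.84, [0.7077, -0.1857, -0.001])]
```

View pics/sBc.png

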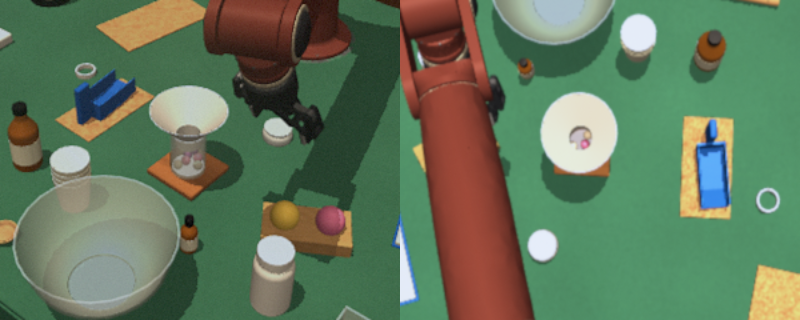

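```bash
python3 -c "
from plant import manip
print(manip.job_done())"
```

```text
the job is handed in; nothing more can be done
None
```

I poured the pearls, stood the scoop back on its mat and put the pink bath bomb in the empty well. I then handed the job in at about 32 s of the 58 s allowed; it reports no verdict.

**How the pour worked:** The move tool only shifts the gripper or twists it about its own axis. I tilted it about 24° by pressing small moves against the arm's inner reach limit, with nothing held. I then gripped the scoop's handle at that angle. Twisting the tool by about 172° over the funnel dipped the mouth by a calculated 48°, and twisting it back levelled the scoop again.

**Last checks:**
- **Pearls:** The pictures show the pearls in the jar, the scoop empty and no strays. The jar view looks like all six, but they partly hide each other, so I could not count them for certain. The detector did not report the pearls in the jar.
- **Scoop:** It stands level on the right mat, at about (0.482, −0.193) m. That is roughly 18 mm mouthward and 6 mm sideways of the mat's centre.
- **Pink bomb:** It was lowered until it touched with about 5 N, then released. It is at about (0.522, 0.344, 0.040) m, about 2 mm from the well's centre. The top camera could not see it behind the arm.
- **Yellow bomb:** It is still in its well.
- **Things to leave alone:** The bottles, tub, cups and tin were found within a few millimetres of where they started.
- **Forces:** The highest tool force in any reading was about 10 N, when setting the scoop down. I saw no contact with the funnel.

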